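# Load the yokes and pin the basket lid

## Task

Put every loose yoke on the bench into the wire basket, then swing the basket's lid fully shut and lock it with both ball-lock pins from the wooden stand: hold a pin's thumb button in, push it down through the lid tongue and the lug below until its shoulder sits flat on the tongue, and let go so that the button springs back out, one pin in each of the two holes. Leave the carton, the flange, the spanner and the spray can where they are.

Things in the scene. Friction and masses are not known exactly. Their poses are not given: they have to be found in the camera images.
- yoke_1: Forged metal yoke, about 0.4 kg, may be absent. Round foot 58 mm wide, 12 high; barrel 46 wide up to 34; two flat upright ears reach 80 mm, 36 mm wide (along x), 14 thick, 52 mm over their outer faces (along y), 24 mm gap between. Grip from above over the outer ear faces, closing along its y, about 58 mm up. Origin: centre of the foot's underside, z up through the ears.
- yoke_2: Forged metal yoke, about 0.4 kg, may be absent. Round foot 58 mm wide, 12 high; barrel 46 wide up to 34; two flat upright ears reach 80 mm, 36 mm wide (along x), 14 thick, 52 mm over their outer faces (along y), 24 mm gap between. Grip from above over the outer ear faces, closing along its y, about 58 mm up. Origin: centre of the foot's underside, z up through the ears.
- yoke_3: Forged metal yoke, about 0.4 kg, may be absent. Round foot 58 mm wide, 12 high; barrel 46 wide up to 34; two flat upright ears reach 80 mm, 36 mm wide (along x), 14 thick, 52 mm over their outer faces (along y), 24 mm gap between. Grip from above over the outer ear faces, closing along its y, about 58 mm up. Origin: centre of the foot's underside, z up through the ears.
- yoke_4: Forged metal yoke, about 0.4 kg, may be absent. Round foot 58 mm wide, 12 high; barrel 46 wide up to 34; two flat upright ears reach 80 mm, 36 mm wide (along x), 14 thick, 52 mm over their outer faces (along y), 24 mm gap between. Grip from above over the outer ear faces, closing along its y, about 58 mm up. Origin: centre of the foot's underside, z up through the ears.
- pin_a: ball-lock pin, steel, 0.17 kg, standing upright in the stand. Origin: centre of the underside of its shoulder (disc 48 mm wide, 3 thick); z up. Above: block head 34 (x) x 26 (y) x 48 mm high. Below: shank 16 mm thick, 46 long, last 8 mm tapered; 31 mm down two locking balls stand out 5.5 mm along +y and -y. They block a hole unless the button is held in.
- pin_b: second pin, exactly like pin_a
- pin_a_button_face (a point): centre of the outer face of pin_a's aluminium thumb button (20 wide, 26 mm high), 28 mm above the pin's origin. Stands 7 mm out of the head's +x face; presses in along -x, about 6 N, until flush. Grip the head along the pin's x, one finger on the button, one on the plain -x face: the grip holds the button in; letting go lets button and balls spring out.
- pin_b_button_face (a point): the same on pin_b
- pin_a_button (a joint): how far pin_a's button is pressed in (m): 0 fully out (balls out, locked), 0.007 fully in (balls drawn in)
- pin_b_button (a joint): the same for pin_b
- stand: fixed wooden block 170 (x) x 70 (y) x 60 mm high with two 35 mm square wells, 86 mm apart along its x, in which the pins stand loosely with their shoulders on its top face. Origin: centre of its underside.
- basket: wire basket bolted to the bench, inside 230 (x) x 190 (y) x 94 mm deep, walls 6 mm, rim 100 mm above the bench. Origin: centre of its underside, z up. Lid hinged along its +y rim; two lugs with holes stick out of its -y side at x = -65 and +65, y = -128 mm, tops 102 mm up. Up to four yokes stand upright inside in two rows of two, under the lid.
- basket_floor (a point): centre of the basket's inner floor, 6 mm above the bench
- lid (a joint): angle of the lid (rad): 0 fully shut, 1.57 upright, more leans back outwards (stop at 2.1). It starts open past upright. The hinge is stiff: the lid stays where it is left and takes about 0.3 to 1 N m to move.
- lid_hinge (a point): fixed point on the middle of the lid's hinge line, 104 mm above the bench, at the basket's (0, +106 mm); the hinge line is parallel to the basket's x axis. The shut lid reaches from here 210 mm along the basket's -y (254 mm at the two tongues).
- lid_rib (a point): point on the lid's outer (top) face, on its 40 mm wide centre rib, 190 mm from the hinge, 20 mm short of the free edge, 8 mm above the hinge plane; z points out of the top face. The lid is a flat-bar frame 242 x 210 x 8 mm with wire mesh; push the rib or free edge to close it.
- hole_near (a point): centre of the 22 mm round hole in the lid's tongue on the basket's -x side, at the tongue's top face (114 mm above the bench when shut); z along the hole, out of the top. Tongue 50 x 50 x 10 mm; when shut, a fixed lug 10 mm thick with an equal hole lies 2 mm below it: a pin passes 22 mm in all, open space beneath.
- hole_far (a point): centre of the 22 mm round hole in the lid's tongue on the basket's +x side, at the tongue's top face (114 mm above the bench when shut); z along the hole, out of the top. Tongue 50 x 50 x 10 mm; when shut, a fixed lug 10 mm thick with an equal hole lies 2 mm below it: a pin passes 22 mm in all, open space beneath.
- carton: bystander, to be left where it is: cardboard box 60 x 110 x 70 mm, origin under its centre
- flange: bystander, to be left where it is: round companion flange, 110 mm across, 40 mm high, origin under its centre
- spanner: bystander, to be left where it is: spanner 200 mm long lying on the bench
- spray_can: bystander, to be left where it is: grey can 56 mm across, 170 mm high, origin under its centre
Mind the look-alikes: they are no part of the job. Leave any blue or pink look-alike of the yoke_3 alone. Leave any yellow look-alike of the yoke_4 alone.

How it is judged:
On the way, in this order (a step that is already met when the one before it is completed fails the run):
1. every yoke lies in the basket (x of yoke_1 in the frame of basket between -0.115 and 0.115 m and y of yoke_1 in the frame of basket between -0.095 and 0.095 m and z of yoke_1 in the frame of basket between -0.01 and 0.095 m and x of yoke_2 in the frame of basket between -0.115 and 0.115 m and y of yoke_2 in the frame of basket between -0.095 and 0.095 m and z of yoke_2 in the frame of basket between -0.01 and 0.095 m and x of yoke_3 in the frame of basket between -0.115 and 0.115 m and y of yoke_3 in the frame of basket between -0.095 and 0.095 m and z of yoke_3 in the frame of basket between -0.01 and 0.095 m and x of yoke_4 in the frame of basket between -0.115 and 0.115 m and y of yoke_4 in the frame of basket between -0.095 and 0.095 m and z of yoke_4 in the frame of basket between -0.01 and 0.095 m and linear speed of each of yoke_1, yoke_2, yoke_3, yoke_4 below 0.05 m/s), for 0.2 s.
2. the lid is shut (x of yoke_1 in the frame of basket between -0.115 and 0.115 m and y of yoke_1 in the frame of basket between -0.095 and 0.095 m and z of yoke_1 in the frame of basket between -0.01 and 0.095 m and x of yoke_2 in the frame of basket between -0.115 and 0.115 m and y of yoke_2 in the frame of basket between -0.095 and 0.095 m and z of yoke_2 in the frame of basket between -0.01 and 0.095 m and x of yoke_3 in the frame of basket between -0.115 and 0.115 m and y of yoke_3 in the frame of basket between -0.095 and 0.095 m and z of yoke_3 in the frame of basket between -0.01 and 0.095 m and x of yoke_4 in the frame of basket between -0.115 and 0.115 m and y of yoke_4 in the frame of basket between -0.095 and 0.095 m and z of yoke_4 in the frame of basket between -0.01 and 0.095 m and value of joint lid below 0.03 rad), for 0.2 s.
At the end, for the whole second after the job is handed in: All yokes at rest inside the basket (origin within its inner walls, under 95 mm high); lid under 0.03 rad; in each lid hole one pin, within 6 mm of its axis, shoulder within 4 mm of the tongue top, tilt under 0.1 rad, button out to under 1.5 mm (all of step 2 and linear speed of each of yoke_1, yoke_2, yoke_3, yoke_4 below 0.05 m/s and (((horizontal distance between pin_a and hole_near below 0.006 m and z of pin_a in the frame of hole_near between -0.004 and 0.004 m and angle between pin_a's own z axis and vertical below 0.1 rad and value of joint pin_a_button below 0.0015 m) and (horizontal distance between pin_b and hole_far below 0.006 m and z of pin_b in the frame of hole_far between -0.004 and 0.004 m and angle between pin_b's own z axis and vertical below 0.1 rad and value of joint pin_b_button below 0.0015 m)) or ((horizontal distance between pin_b and hole_near below 0.006 m and z of pin_b in the frame of hole_near between -0.004 and 0.004 m and angle between pin_b's own z axis and vertical below 0.1 rad and value of joint pin_b_button below 0.0015 m) and (horizontal distance between pin_a and hole_far below 0.006 m and z of pin_a in the frame of hole_far between -0.004 and 0.004 m and angle between pin_a's own z axis and vertical below 0.1 rad and value of joint pin_a_button below 0.0015 m))) and linear speed of each of pin_a, pin_b below 0.03 m/s); the robot touches nothing.
It fails at once if the carton was moved more than 30 mm (distance of carton from where it was at the start of the episode above 0.03 m).
It fails at once if the flange was moved more than 30 mm (distance of flange from where it was at the start of the episode above 0.03 m).
It fails at once if the spanner was moved more than 30 mm (distance of spanner from where it was at the start of the episode above 0.03 m).
It fails at once if the spray can was moved more than 30 mm (distance of spray_can from where it was at the start of the episode above 0.03 m).
Of yoke_1, yoke_2, yoke_3, yoke_4 only 2 to 4 are there at a start; the rules pass over those that are not, and their reading is None.
At some moment in a run one of yoke_1, yoke_2, yoke_3, yoke_4 may be knocked a few centimetres aside while the robot is not near it.
It also fails if it takes over 210 s, if anything falls off the work surface, if the arm or the gripper's body presses on something with over 40 N, if the wrist force passes 120 N, or if a joint passes its speed limit or range.

## Robot

A 7-joint arm with a two-finger parallel gripper is mounted at the origin on the work surface. World frame = base frame: x ahead of the robot, y to its left, z up, the work surface at z = 0. Lengths are in m, angles in rad, forces in N, time in s.
With the tool pointing down it reaches from about 0.4 to 0.875 m from the base axis. Payload 19.3 kg.
Tool frame: the origin (TCP) lies midway between the tips of the shut fingers; the grasp point (between the pads) lies 19 mm behind it (bot.grip_point_offset is the distance from the TCP to the grasp point, in m); z points along the fingers, y is the direction in which the jaws open and shut (so a half turn about z gives the same grasp; the last joint's range is limited). The gripper opens to 85 mm and grips with 20 to 120 N. Pads are 22 mm wide; open, the fingers measure 114 mm over their backs; the gripper's body (76 mm by 85 mm) begins 54 mm behind the grasp point. The pads swing forward as they close: fully open they stand 13 mm farther back than shut.
Start: joints at [1.089, 0.521, -0.036, 1.599, 0.021, 1.021, -0.113], TCP at [0.25, -0.573, 0.231] pointing down, gripper open.
Joint ranges: [-2.91, 2.91], [-0.3, 2.13], [-1.5, 1.42], [0.17, 2.43], [-1.26, 4.41], [0.16, 1.93], [-2.52, 2.52]. Speed limits (rad/s): [1.89, 1.89, 2.39, 2.39, 3.01, 3.01, 3.01].

## Interface

Orientations are given as [roll, pitch, yaw] about the fixed x, y, z axes, in that order (R = Rz(yaw) Ry(pitch) Rx(roll)).
In Python, from workcell import bot, viewer, workorder gives the robot as it stands.
- The arm moves only by the tool move_arm, never from a script. Its argument "plan" is a list of rows, each a list of 6 numbers: the shift along the tool's x, y, z scaled (see below), then the turn, a rotation vector about the tool's x, y, z scaled (see below). A call has 1 to 5 rows; each row shifts and turns the commanded pose from where the row before left it, along the tool's axes as they then stand; what a row does not reach is not made up. The controller multiplies each number of a shift by 0.025 m and each number of a turn by pi rad. A row lasts 1/10 s, in which the tool goes at most 50 mm and 8.59 degrees, less where a joint would pass 70% of its speed; a pose out of reach is approached as far as the arm can. A call with a number of a shift or a turn outside -1 to 1 is refused whole. A call with a gripper value outside its range is refused whole. "claw" is the closure, from -1 (fully open) to 1 (shut), so that 0 is half open, set as the call begins (left out, the last holds). The fingers move at their own pace and stop on an object; "force" is the grip in N (left out, the last holds). Time passes only in rows, so rows that do not move let the fingers close. It gives the time, the measured TCP pose, the force and the opening at its end, in the units of the state.
- bot.observe(): the state, without advancing time (a new reading comes with each control period).
- viewer.grab_frame(name): name is "scene" or "side" or "wrist"; returns the picture (420x560x3 uint8, red, green, blue); there is no depth.
- viewer.camera_info(name): a dict with "K" (3x3 intrinsics, pixels), "D" ([k1, k2, p1, p2, k3] as OpenCV has them; the pictures are not rectified), "R" (3x3) and "t" (3): a world point X has camera coordinates R X + t. Camera axes: x right, y down, z forward; pixel columns grow to the right and rows downward; lengths in m; the calibration is good to about 2 mm. A picture is of the moment at which its call begins: read the wrist's pose just before it. camera_info takes no time and is no camera call; for the wrist camera it gives the pose at the moment of the call.
- workorder.job_done(): hands the job in, once; it reports no verdict.
The state is a dict: "clock": time; "qpos": joint angles; "qd": joint speeds; "joint_efforts": joint torques, N m; "position": TCP position; "tool_rot": TCP orientation; "force": force on the tool from outside, world axes, zero at the start; "moment": the same for the moment, N m; "grip_width": finger opening in m.
Only numpy, scipy, OpenCV 4.12 (cv2) and the standard library are available. Lean on these libraries where they do the work, as an engineer would, in place of code of your own. Each camera call takes 0.05 s, during which the arm holds its last target.

## Working session

There is one attempt and no reset: what is moved stays moved. The work goes in short steps, Python scripts to look and compute and a tool call to move; the robot and the scene stay as the last step left them, time stands still between calls to the robot, and variables do not carry over. Pictures are saved under pics/ and viewed, and the job is handed in when it is done.

Besides the shell and the picture viewer there is one more tool, called after "Request:" as name([rows], argument=value, ...), one row to a line, values as JSON. move_arm: Moves the arm, as the interface text tells. Shifts and turns lie within -1 to 1; 1 stands for 0.025 m of shift or pi rad of turn. Its arguments: {"type":"object","properties":{"plan":{"type":"array","items":{"type":"array","items":{"type":"number"}}},"claw":{"type":"number"},"force":{"type":"number"}},"required":["plan"]}

```bash
ls; mkdir -p pics; cat > h.py <<'E'
import numpy as np, cv2
from workcell import bot, viewer, workorder
from scipy.spatial.transform import Rotation as Rot
def grab(n,f):
    im=viewer.grab_frame(n); cv2.imwrite('pics/'+f,im[:,:,::-1]); return im
def proj(n,P,ci=None):
    c=ci or viewer.camera_info(n); R=np.array(c['R']);t=np.array(c['t'])
    return cv2.projectPoints(np.atleast_2d(np.array(P,float)),cv2.Rodrigues(R)[0],t,np.array(c['K']),np.array(c['D']))[0][:,0]
def ray(n,uv,ci=None):
    c=ci or viewer.camera_info(n); R=np.array(c['R']);t=np.array(c['t'])
    u=cv2.undistortPoints(np.array(uv,float).reshape(-1,1,2),np.array(c['K']),np.array(c['D']))[:,0]
    d=np.c_[u,np.ones(len(u))]@R; return -R.T@t,d
def atz(n,uv,z,ci=None):
    o,d=ray(n,uv,ci); return o+d*((z-o[2])/d[:,2])[:,None]
E
python3 - <<'E'
from h import *
print(bot.observe())
for n in ['scene','side','wrist']:
    grab(n,n+'0.png'); c=viewer.camera_info(n); print(n,c['K'],c['D'],-np.array(c['R']).T@c['t'],np.array(c['R'])[2])
E
```

```text
pics
{'clock': 0.0, 'qpos': array([ 1.08879118,  0.52200753, -0.0363146 ,  1.60003295,  0.02121648,
        1.02109411, -0.11280417]), 'qd': array([ 0.00058425,  0.00204708,  0.00036767, -0.00101536,  0.00148159,
        0.00019101,  0.00121986]), 'joint_efforts': array([ 1.26919433e-03, -9.27124071e+01,  1.98055364e+00, -3.69942033e+01,
        1.78365433e-02,  8.10212310e-03, -8.65830953e-05]), 'position': array([ 0.24997842, -0.57244828,  0.23072098]), 'tool_rot': array([-3.14044076e+00,  1.03744732e-04,  4.11789035e-01]), 'force': array([ 0.14639065, -0.0694838 ,  0.59201211]), 'moment': array([-0.00109916, -0.00642462, -0.05866811]), 'grip_width': 0.0854555651520678}
scene [[401.48808333   0.         278.63141742]
 [  0.         401.48808333 208.3095587 ]
 [  0.           0.           1.        ]] [-0.0014886  0.         0.         0.         0.       ] [0.9909571  0.28493842 0.98152957] [-0.44940126 -0.32004677 -0.83403152]
side [[398.56792923   0.         282.6097795 ]
 [  0.         398.56792923 204.93831727]
 [  0.           0.           1.        ]] [-0.05206515  0.          0.          0.          0.        ] [0.20095056 0.63841553 0.75873284] [ 0.32852886 -0.68076747 -0.65469416]
wrist [[361.52300979   0.         281.12008737]
 [  0.         361.52300979 208.10121131]
 [  0.           0.           1.        ]] [-0.07237176  0.          0.          0.          0.        ] [ 0.31382124 -0.54476948  0.37313001] [-0.24823919 -0.10833519 -0.96262183]
```

View pics/scene0.png

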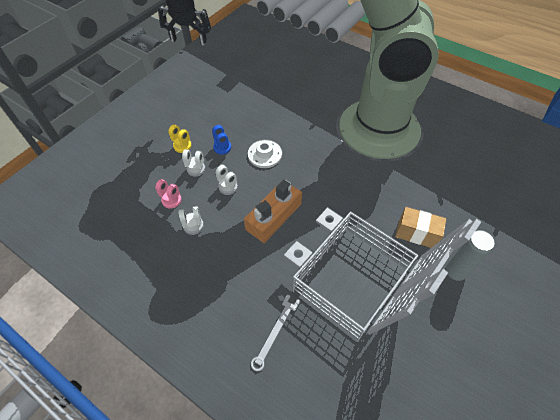

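View pics/side0.png

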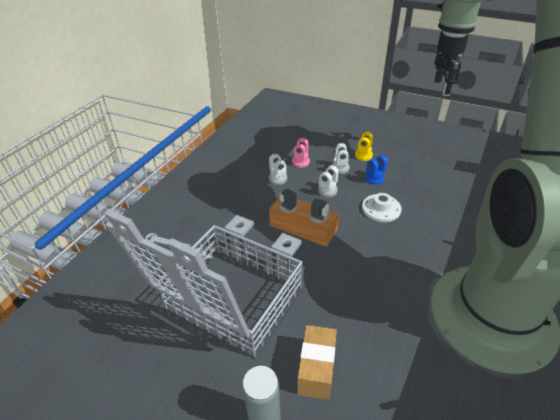

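View pics/wrist0.png

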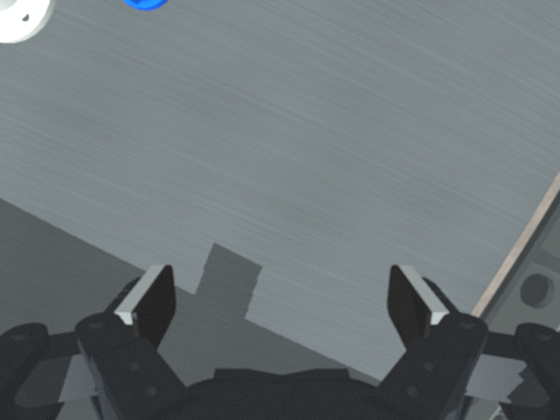

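Three grey yokes show in the scene view, at about (194,162), (228,180) and (192,219). The look-alikes are yellow (180,139), blue (222,139) and pink (169,193). I'll enlarge that area to measure them.

```bash
python3 - <<'E'
import cv2
s=cv2.imread('pics/scene0.png'); d=cv2.imread('pics/side0.png')
cv2.imwrite('pics/c1.png',cv2.resize(s[115:245,140:310],None,fx=4.6,fy=4.6,interpolation=cv2.INTER_CUBIC))
cv2.imwrite('pics/c2.png',cv2.resize(s[180:345,270:500],None,fx=3.4,fy=3.4,interpolation=cv2.INTER_CUBIC))
cv2.imwrite('pics/c3.png',cv2.resize(d[120:250,255:415],None,fx=4.6,fy=4.6,interpolation=cv2.INTER_CUBIC))
E
```

```text
(no output)
```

View pics/c1.png

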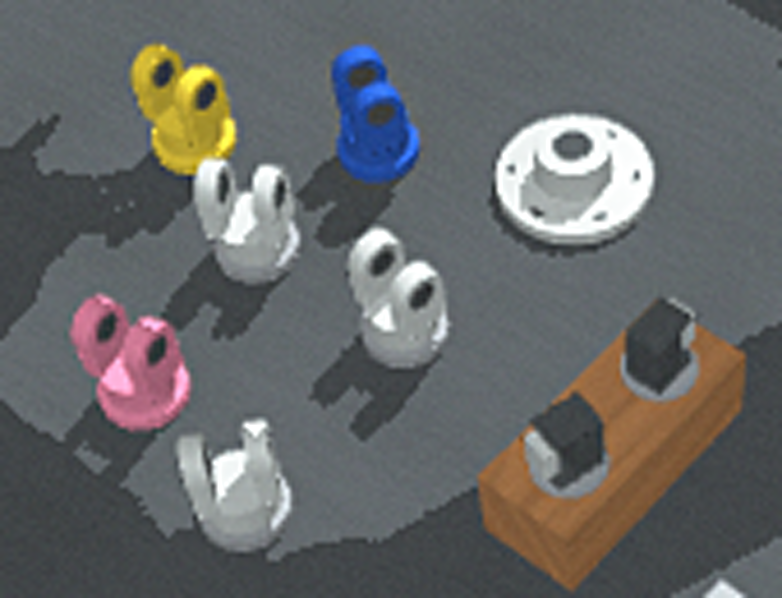

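View pics/c2.png

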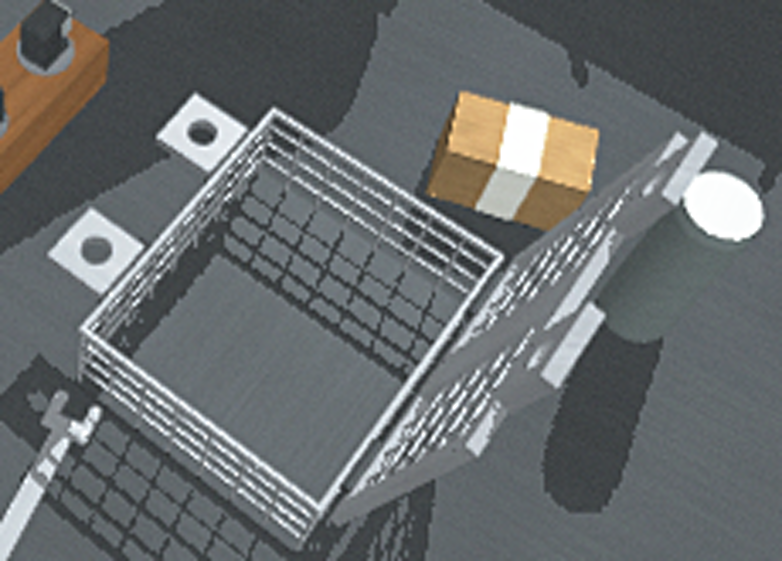

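View pics/c3.png

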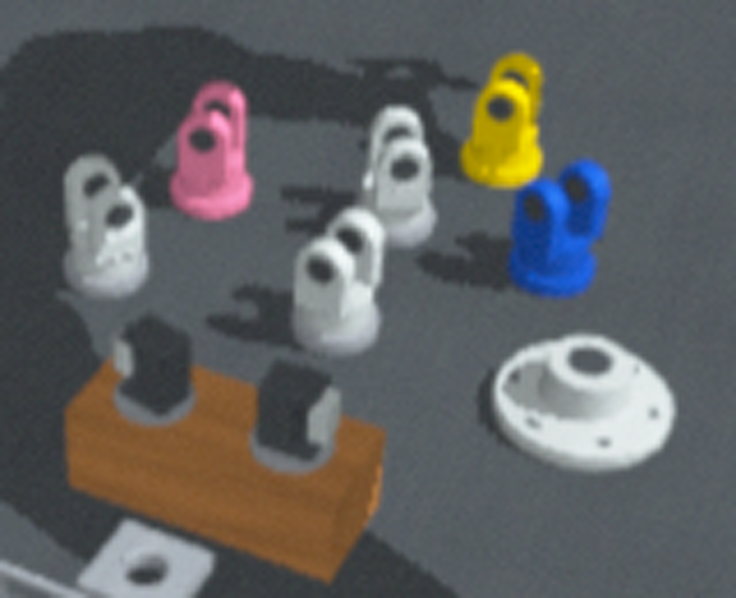

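```bash
cat > fit.py <<'E'
from h import *
from scipy.optimize import least_squares
ci={n:viewer.camera_info(n) for n in ['scene','side']}
def Rz(a): return np.array([[np.cos(a),-np.sin(a),0],[np.sin(a),np.cos(a),0],[0,0,1]])
def circ(r,z,n=24):
    a=np.arange(n)*2*np.pi/n; return np.c_[r*np.cos(a),r*np.sin(a),np.full(n,z)]
parts=[np.r_[circ(.029,0),circ(.029,.012)],np.r_[circ(.023,.012),circ(.023,.034)]]
a=np.linspace(0,np.pi,12)
for s in(1,-1):
    prof=np.r_[np.c_[.018*np.cos(a),.062+.018*np.sin(a)],[[-.018,.03],[.018,.03]]]
    parts.append(np.vstack([np.c_[prof[:,0],np.full(len(prof),s*y),prof[:,1]] for y in(.012,.026)]))
def rend(n,p,pts=parts,S=4):
    m=np.zeros((420*S,560*S),np.uint8)
    for q in pts:
        X=q@Rz(p[2]).T+[p[0],p[1],p[3] if len(p)>3 else 0]
        uv=(proj(n,X,ci[n])+.5)*S-.5
        cv2.fillConvexPoly(m,cv2.convexHull(uv.astype(np.float32)).astype(np.int32),255)
    return cv2.resize(m,(560,420),interpolation=cv2.INTER_AREA)/255.
def gmask(im):
    hsv=cv2.cvtColor(im,cv2.COLOR_RGB2HSV); return ((hsv[...,2]>118)&(hsv[...,1]<45)).astype(float)
def fityoke(ims,x0,yaws=np.arange(0,np.pi,np.pi/12),cams=('scene','side')):
    from scipy.optimize import minimize
    gm={n:gmask(ims[n]) for n in cams}
    def cost(p):
        c=0
        for n in cams:
            r=rend(n,p); u,v=proj(n,[p[0],p[1],.04],ci[n])[0].astype(int)
            sl=(slice(max(v-40,0),v+40),slice(max(u-40,0),u+40))
            # restrict outside to a dilated area
            w=cv2.dilate(r,np.ones((7,7)))[sl]
            c+=(abs(r[sl]-gm[n][sl])*w).sum()/r.sum()
        return c
    best=None
    for y in yaws:
        r=minimize(cost,[x0[0],x0[1],y],method='Nelder-Mead',options=dict(initial_simplex=np.array([[x0[0],x0[1],y],[x0[0]+.01,x0[1],y],[x0[0],x0[1]+.01,y],[x0[0],x0[1],y+.2]]),xatol=2e-4,fatol=1e-3,maxiter=80))
        if best is None or r.fun<best.fun: best=r
    return best.x,best.fun
E
cat > r1.py <<'E'
from fit import *
ims={n:cv2.imread(f'pics/{n}0.png')[:,:,::-1].copy() for n in('scene','side')}
for uv in [(194,167),(228,187),(192,223)]:
    x0=atz('scene',[uv],.03)[0]; print(uv,x0.round(3)); p,c=fityoke(ims,x0[:2]); print(' yoke',p.round(4),'cost',round(c,3),proj('side',[p[0],p[1],.04])[0].round())
# basket
cor=np.array([[-.121,-.101,.1],[-.121,.101,.1],[.121,.101,.1],[.121,-.101,.1],[-.065,-.128,.102],[.065,-.128,.102]])
uv=np.array([[350.3,212.9],[417.6,255.9],[364.1,330],[295,277],[329.7,218.5],[298.5,253.8]])
f=lambda p:(proj('scene',cor@Rz(p[2]).T+[p[0],p[1],0],ci['scene'])-uv).ravel()
r=least_squares(f,[.65,.1,0]);print('basket',r.x.round(4),r.fun.round(1))
print('basket side proj',proj('side',cor@Rz(r.x[2]).T+[r.x[0],r.x[1],0]).round(1).tolist())
sc=np.array([[-.085,-.035,.06],[.085,-.035,.06],[.085,.035,.06],[-.085,.035,.06]])
uv2=np.array([[283.5,179.8],[244.3,219.3],[263.9,233.5],[302,191.5]])
f=lambda p:(proj('scene',sc@Rz(p[2]).T+[p[0],p[1],0],ci['scene'])-uv2).ravel()
r=least_squares(f,[.6,-.2,0]);print('stand',r.x.round(4),r.fun.round(1))
print('stand side',proj('side',sc@Rz(r.x[2]).T+[r.x[0],r.x[1],0]).round(1).tolist())
for n,u in dict(carton=(424,210),can=(483,241),flange=(265,145),spk=(260,362),spk2=(293,302)).items(): print(n,atz('scene',[u],{'carton':.07,'can':.17,'flange':.04}.get(n,0))[0].round(3))
E
python3 r1.py
```

```text
(194, 167) [ 0.501 -0.379  0.03 ]
 yoke [ 0.4867 -0.3921  0.4547] cost 0.333 [341. 158.]
(228, 187) [ 0.501 -0.246  0.03 ]
 yoke [ 0.484  -0.2648  2.9667] cost 0.413 [329. 180.]
(192, 223) [ 0.655 -0.25   0.03 ]
 yoke [ 0.648  -0.2599  0.8508] cost 0.279 [278. 168.]
basket [ 0.5447  0.1962 -0.0862] [ 0.2 -2.   1.8 -0.8  0.6  1.7 -2.4 -0.1 -0.1  0.4 -0.1 -0.2]
basket side proj [[301.6, 261.1], [250.7, 333.7], [153.8, 282.8], [212.5, 224.2], [285.3, 243.5], [237.9, 224.5]]
stand [ 0.4936 -0.085  -0.06  ] [-0.6  0.1 -0.1 -0.1  0.3 -0.4  0.4  0.5]
stand side [[337.4, 213.3], [280.1, 194.6], [267.4, 209.5], [326.6, 230.1]]
carton [0.28  0.262 0.07 ]
can [0.361 0.41  0.17 ]
flange [ 0.313 -0.248  0.04 ]
spk [0.84  0.119 0.   ]
spk2 [ 0.675  0.102 -0.   ]
```

```bash
cat > r2.py <<'E'
from fit import *
Y=[[.4867,-.3921,.4547],[.484,-.2648,2.9667],[.648,-.2599,.8508]]
for n,(a,b,c,d) in dict(scene=(115,245,150,300),side=(120,250,255,405)).items():
    im=cv2.imread(f'pics/{n}0.png'); m=[rend(n,p) for p in Y]
    big=cv2.resize(im[a:b,c:d],None,fx=5,fy=5,interpolation=cv2.INTER_CUBIC)
    for p in Y:
        for q in parts:
            uv=(proj(n,q@Rz(p[2]).T+[p[0],p[1],0],ci[n])-[c,a]+.5)*5
            cv2.polylines(big,[cv2.convexHull(uv.astype(np.float32)).astype(np.int32)],True,(0,0,255),1)
    cv2.imwrite(f'pics/ov_{n}.png',big)
E
python3 r2.py
```

```text
(no output)
```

View pics/ov_scene.png

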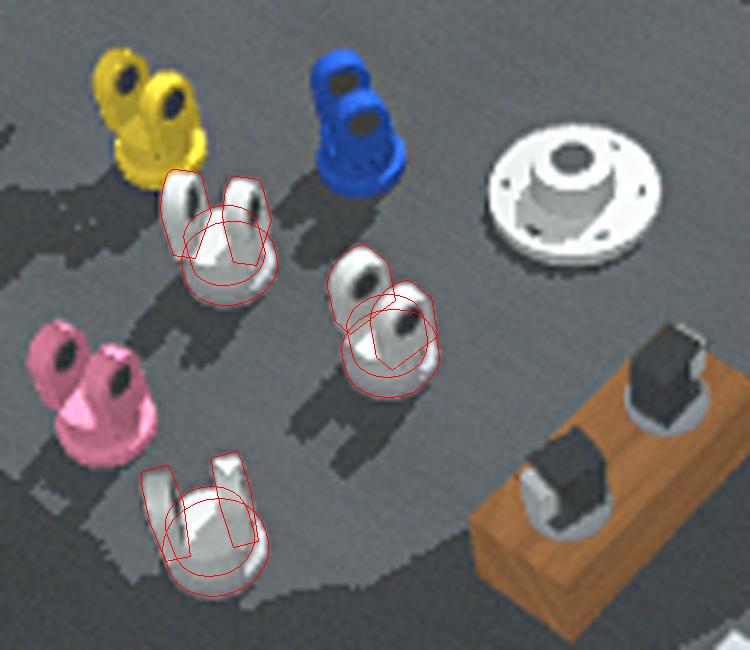

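View pics/ov_side.png

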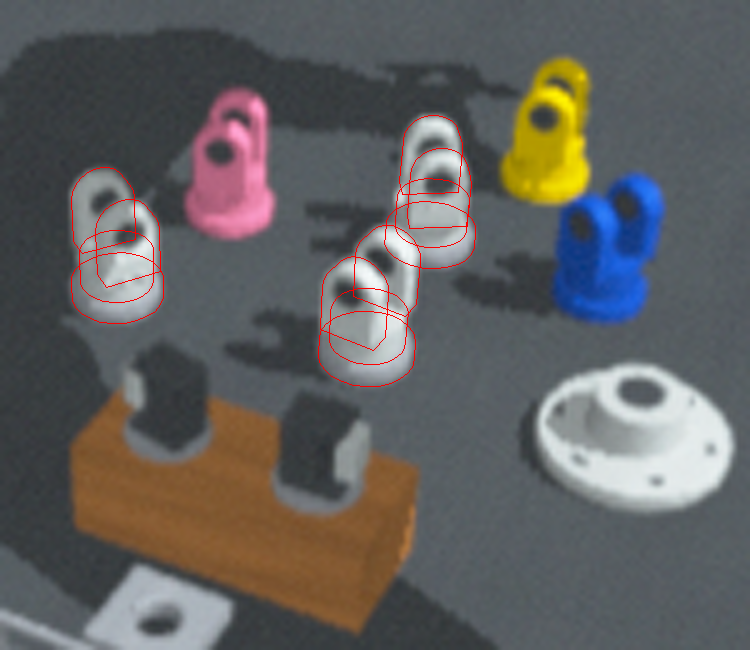

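The red overlays fit all three grey yokes in both views. Yaws are 0.455, -0.175 and 0.851. Next I'll write a move planner and go for the first yoke.

```bash
cat > pl.py <<'E'
from h import *
def pl(*wps):
    "wps: (x,y,z,yaw[,step]) tool-down; prints rounded rows"
    o=bot.observe(); p=np.array(o['position']);R=Rot.from_euler('xyz',o['tool_rot']).as_matrix()
    rows=[]
    for w in wps:
        t=np.array(w[:3]);Rt=Rot.from_euler('xyz',[np.pi,0,w[3]]).as_matrix(); st=w[4] if len(w)>4 else 1.
        rv=Rot.from_matrix(R.T@Rt).as_rotvec()/np.pi
        n=max(1,int(np.ceil(max(np.abs(R.T@(t-p)).max()/.025/st-.05,np.linalg.norm(rv)/.045-.05))))
        for k in range(n):
            m=n-k
            s=np.round(np.clip(R.T@(t-p)/.025/m,-1,1),2); r=np.round(Rot.from_matrix(R.T@Rt).as_rotvec()/np.pi/m,3)
            rows.append([*s.tolist(),*r.tolist()]); p=p+R@s*.025; R=R@Rot.from_rotvec(r*np.pi).as_matrix()
        rows.append('--- %s err %.1f mm'%(np.round(p,4),1000*np.linalg.norm(t-p)))
    for r in rows: print(r)
def st():
    o=bot.observe(); print(round(o['clock'],2),o['position'].round(4),o['tool_rot'].round(3),'F',o['force'].round(1),'w',round(o['grip_width'],4),'q',o['qpos'].round(2))
E
python3 -c "
from pl import *
pl((.487,-.392,.16,.455),(.487,-.392,.038,.455))"
```

```text
[0.96, -0.24, 0.24, -0.0, 0.0, -0.001]
[0.97, -0.23, 0.24, -0.0, 0.0, -0.001]
[0.97, -0.23, 0.24, -0.0, 0.0, -0.001]
[0.97, -0.23, 0.24, -0.0, 0.0, -0.001]
[0.97, -0.22, 0.23, -0.0, 0.0, -0.001]
[0.97, -0.22, 0.24, -0.0, 0.0, -0.001]
[0.97, -0.22, 0.23, -0.0, 0.0, -0.001]
[0.97, -0.21, 0.24, -0.0, 0.0, -0.001]
[0.97, -0.21, 0.23, -0.0, 0.0, -0.001]
[0.97, -0.21, 0.24, -0.0, 0.0, -0.002]
[0.97, -0.2, 0.23, -0.0, 0.0, -0.001]
[0.96, -0.2, 0.24, -0.0, 0.0, -0.002]
--- [ 0.4868 -0.3919  0.1599] err 0.2 mm
[0.0, 0.0, 0.98, -0.0, 0.0, 0.0]
[0.0, 0.0, 0.97, -0.0, 0.0, 0.0]
[0.0, 0.0, 0.98, -0.0, 0.0, 0.0]
[0.0, 0.0, 0.97, -0.0, 0.0, 0.0]
[0.0, 0.01, 0.98, -0.0, 0.0, 0.0]
--- [ 0.4869 -0.3921  0.0379] err 0.1 mm
```

Request:
move_arm([
  [0.97,-0.23,0.24,0,0,-0.001],
  [0.97,-0.23,0.24,0,0,-0.001],
  [0.97,-0.23,0.24,0,0,-0.001],
  [0.97,-0.22,0.24,0,0,-0.001],
  [0.97,-0.22,0.24,0,0,-0.001],
], claw=-0.8, force=40)

```text
clock: 0.65
position: [0.3501, -0.497, 0.2009]
tool_rot: [-3.141, 0.0, 0.428]
force: [0.9, 0.2, -0.5]
grip_width: 0.0771
```

Request:
move_arm([
  [0.97,-0.22,0.24,0,0,-0.001],
  [0.97,-0.22,0.23,0,0,-0.001],
  [0.97,-0.21,0.24,0,0,-0.001],
  [0.97,-0.21,0.23,0,0,-0.001],
  [0.97,-0.21,0.24,0,0,-0.002],
])

```text
clock: 1.15
position: [0.4489, -0.4217, 0.1714]
tool_rot: [-3.141, 0.0, 0.446]
force: [-0.5, -0.4, 0.4]
grip_width: 0.0765
```

Request:
move_arm([
  [0.97,-0.2,0.23,0,0,-0.001],
  [0.96,-0.2,0.24,0,0,-0.002],
  [0,0,0,0,0,0],
])

```text
clock: 1.45
position: [0.4899, -0.3893, 0.1589]
tool_rot: [-3.14, -0.001, 0.46]
force: [0.3, 0.8, -0.0]
grip_width: 0.0769
```

```bash
python3 -c "
from pl import *
st()
im=grab('wrist','w1.png')
print(proj('wrist',[[.487,-.392,.08]]))
pl((.487,-.392,.038,.455))"
```

```text
1.45 [ 0.4899 -0.3893  0.1589] [-3.14e+00 -1.00e-03  4.60e-01] F [ 0.3  0.8 -0. ] w 0.0769 q [ 0.63  0.6  -0.08  1.66  0.06  0.88 -0.58]
[[281.34716632 221.38946832]]
[-0.01, 0.0, 0.97, -0.0, -0.0, 0.0]
[-0.01, 0.0, 0.97, -0.0, -0.0, 0.0]
[-0.02, 0.01, 0.97, -0.0, -0.0, 0.0]
[-0.01, 0.0, 0.97, -0.0, -0.0, 0.001]
[-0.02, 0.01, 0.97, -0.0, -0.0, 0.0]
--- [ 0.487  -0.3921  0.0381] err 0.2 mm
```

View pics/w1.png

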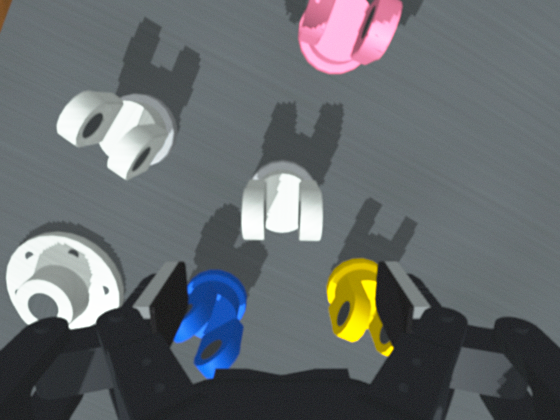

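The grey yoke is centred between the ears at about (283,205). The yellow (355,300) and blue (215,320) look-alikes sit clear of the finger lanes. Descending now.

Request:
move_arm([
  [-0.01,0,0.97,0,0,0],
  [-0.01,0,0.97,0,0,0],
  [-0.02,0.01,0.97,0,0,0],
  [-0.01,0,0.97,0,0,0],
  [-0.02,0.01,0.97,0,0,0],
])

```text
clock: 2.0
position: [0.4852, -0.3947, 0.038]
tool_rot: [3.141, 0.0, 0.455]
force: [-0.9, -0.7, 0.3]
grip_width: 0.0769
```

Request:
move_arm([
  [0,0,0,0,0,0],
  [0,0,0,0,0,0],
  [0,0,0,0,0,0],
  [0,0,0,0,0,0],
], claw=1)

```text
clock: 2.4
position: [0.4863, -0.3942, 0.0399]
tool_rot: [3.14, -0.001, 0.456]
force: [0.1, -0.1, -4.8]
grip_width: 0.0517
```

```bash
python3 -c "
from pl import *
st()
import numpy as np
b=np.array([.5447,.1962]);y=-.0862;c,s=np.cos(y),np.sin(y);R=np.array([[c,-s],[s,c]])
for q in [(-.055,.045),(.055,.045),(0,-.045)]: print(b+R@q)
pl((.487,-.392,.2,.455))"
```

```text
2.4 [ 0.4863 -0.3942  0.0399] [ 3.14e+00 -1.00e-03  4.56e-01] F [ 0.1 -0.1 -4.8] w 0.0517 q [ 0.63  0.77 -0.07  1.72  0.08  0.66 -0.6 ]
[0.49377841 0.24576805]
[0.60336999 0.23629779]
[0.5408258  0.15136708]
[0.01, -0.01, -0.92, 0.0, -0.0, 0.0]
[0.01, -0.01, -0.91, 0.0, -0.0, 0.0]
[0.01, -0.01, -0.92, 0.0, -0.0, 0.0]
[0.01, -0.01, -0.91, 0.0, -0.0, 0.0]
[0.01, -0.01, -0.92, 0.0, -0.0, 0.0]
[0.01, -0.01, -0.91, 0.0, -0.0, 0.0]
[0.01, -0.0, -0.92, 0.0, -0.0, 0.0]
--- [ 0.4871 -0.392   0.2001] err 0.2 mm
```

Request:
move_arm([
  [0,0,-0.92,0,0,0],
  [0,0,-0.92,0,0,0],
  [0,0,-0.92,0,0,0],
  [0,0,-0.92,0,0,0],
  [0,0,-0.92,0,0,0],
])

```text
clock: 2.9
position: [0.486, -0.3938, 0.1555]
tool_rot: [3.141, -0.0, 0.456]
force: [0.2, -0.2, -4.8]
grip_width: 0.0516
```

```bash
python3 -c "
from pl import *
st()
pl((.47,.203,.2,-.086))"
```

```text
2.9 [ 0.486  -0.3938  0.1555] [ 3.141 -0.     0.456] F [ 0.2 -0.2 -4.8] w 0.0516 q [ 0.64  0.61 -0.08  1.67  0.06  0.87 -0.58]
[0.45, -0.99, -0.08, 0.0, -0.0, 0.008]
[0.43, -1.0, -0.08, 0.0, -0.0, 0.008]
[0.4, -1.0, -0.08, 0.0, -0.0, 0.008]
[0.38, -1.0, -0.08, 0.0, -0.0, 0.008]
[0.35, -1.0, -0.08, 0.0, -0.0, 0.008]
[0.32, -1.0, -0.08, 0.0, -0.0, 0.008]
[0.3, -1.0, -0.08, 0.0, -0.0, 0.008]
[0.27, -1.0, -0.08, 0.0, -0.0, 0.008]
[0.24, -1.0, -0.08, 0.0, -0.0, 0.008]
[0.22, -1.0, -0.08, 0.0, -0.0, 0.008]
[0.19, -1.0, -0.08, 0.0, -0.0, 0.008]
[0.16, -1.0, -0.08, 0.0, -0.0, 0.008]
[0.13, -1.0, -0.08, 0.0, -0.0, 0.008]
[0.11, -1.0, -0.08, 0.0, -0.0, 0.008]
[0.08, -1.0, -0.08, 0.0, -0.0, 0.008]
[0.05, -1.0, -0.08, 0.0, -0.0, 0.007]
[0.02, -1.0, -0.09, 0.0, -0.0, 0.008]
[-0.01, -1.0, -0.08, 0.0, -0.0, 0.007]
[-0.04, -1.0, -0.09, 0.0, -0.0, 0.008]
[-0.08, -1.0, -0.08, 0.0, -0.0, 0.007]
[-0.11, -1.0, -0.09, 0.0, -0.0, 0.008]
[-0.17, -1.0, -0.08, 0.0, -0.0, 0.007]
--- [0.4681 0.1717 0.2   ] err 31.3 mm
```

Request:
move_arm([
  [0.45,-0.99,-0.4,0,0,0.008],
  [0.43,-1,-0.4,0,0,0.008],
  [0.4,-1,-0.4,0,0,0.008],
  [0.38,-1,-0.4,0,0,0.008],
  [0.35,-1,-0.2,0,0,0.008],
])

```text
clock: 3.4
position: [0.4831, -0.2583, 0.2003]
tool_rot: [3.14, -0.001, 0.329]
force: [0.6, 0.5, -5.7]
grip_width: 0.0518
```

Request:
move_arm([
  [0.32,-1,0,0,0,0.008],
  [0.3,-1,0,0,0,0.008],
  [0.27,-1,0,0,0,0.008],
  [0.24,-1,0,0,0,0.008],
  [0.22,-1,0,0,0,0.008],
])

```text
clock: 3.9
position: [0.4808, -0.1287, 0.1996]
tool_rot: [3.141, -0.001, 0.203]
force: [0.5, -0.6, -4.0]
grip_width: 0.052
```

Request:
move_arm([
  [0.19,-1,0,0,0,0.008],
  [0.16,-1,0,0,0,0.008],
  [0.13,-1,0,0,0,0.008],
  [0.11,-1,0,0,0,0.008],
  [0.08,-1,0,0,0,0.008],
])

```text
clock: 4.4
position: [0.4782, -0.0026, 0.1996]
tool_rot: [3.142, -0.001, 0.078]
force: [0.2, -0.3, -5.1]
grip_width: 0.0514
```

Request:
move_arm([
  [0.05,-1,0,0,0,0.007],
  [0.02,-1,0,0,0,0.008],
  [0,-1,0,0,0,0.007],
  [-0.04,-1,0,0,0,0.008],
  [0,0,0,0,0,0],
])

```text
clock: 4.9
position: [0.4744, 0.0998, 0.1995]
tool_rot: [-3.14, -0.001, -0.012]
force: [-0.3, -1.8, -4.6]
grip_width: 0.0514
```

```bash
python3 -c "
from pl import *
st()
grab('wrist','w2.png')
pl((.47,.203,.2,-.086),(.47,.203,.047,-.086))"
```

```text
4.9 [0.4744 0.0998 0.1995] [-3.14e+00 -1.00e-03 -1.20e-02] F [-0.3 -1.8 -4.6] w 0.0514 q [-0.25  0.34 -0.1   1.99  0.05  0.81 -1.96]
[-0.05, -0.84, -0.0, -0.0, -0.0, 0.005]
[-0.06, -0.84, -0.01, -0.0, -0.0, 0.005]
[-0.07, -0.84, -0.0, -0.0, -0.0, 0.004]
[-0.08, -0.84, -0.01, -0.0, -0.0, 0.005]
[-0.1, -0.83, -0.0, -0.0, -0.0, 0.004]
--- [0.4699 0.203  0.2   ] err 0.1 mm
[-0.0, 0.0, 0.87, -0.0, -0.0, 0.0]
[-0.0, 0.0, 0.87, -0.0, -0.0, 0.0]
[-0.0, 0.0, 0.88, -0.0, -0.0, 0.0]
[-0.0, 0.0, 0.87, -0.0, -0.0, 0.0]
[-0.0, 0.0, 0.88, -0.0, -0.0, 0.0]
[-0.0, 0.0, 0.87, -0.0, -0.0, 0.0]
[-0.0, 0.0, 0.88, -0.0, -0.0, 0.0]
--- [0.4701 0.2031 0.047 ] err 0.1 mm
```

View pics/w2.png

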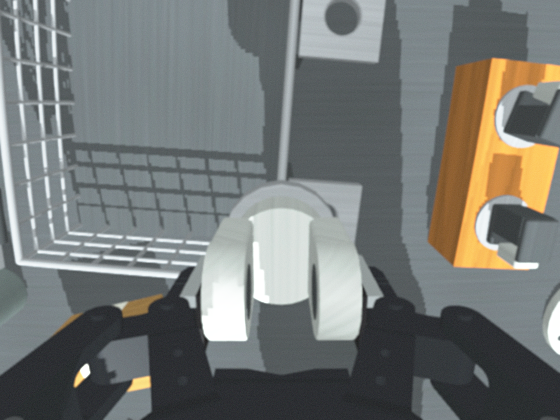

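```bash
python3 -c "
from pl import *
b=np.array([.5447,.1962]);y=-.0862;c,s=np.cos(y),np.sin(y);R=np.array([[c,-s],[s,c]])
P=[[-.121,.101,.1],[.065,-.128,.102]]
print(proj('wrist',[[*(b+R@p[:2]),p[2]] for p in P]))
X=np.array([atz('wrist',[[19,263]],.1)[0],atz('wrist',[[343,17]],.102)[0]]);print(X)
print([R.T@(x[:2]-b) for x in X])
"
```

```text
[[  8.4269286  265.60461296]
 [336.1334168   15.66598254]]
[[0.43508858 0.29781113 0.1       ]
 [0.5976719  0.05884693 0.102     ]]
[array([-0.11795247,  0.09179705]), array([ 0.0646004 , -0.13228257])]
```

Request:
move_arm([
  [-0.05,-0.8,0,0,0,0.005],
  [-0.05,-0.8,0,0,0,0.005],
  [-0.06,-0.8,0,0,0,0.005],
  [-0.07,-0.8,0,0,0,0.005],
  [-0.08,-0.8,0,0,0,0.004],
])

```text
clock: 5.45
position: [0.4717, 0.1966, 0.1993]
tool_rot: [-3.142, -0.001, -0.092]
force: [0.4, -0.3, -4.4]
grip_width: 0.0513
```

Request:
move_arm([
  [0,0,0.87,0,0,0],
  [0,0,0.87,0,0,0],
  [0,0,0.87,0,0,0],
  [0,0,0.87,0,0,0],
  [0,0,0.87,0,0,0],
])

```text
clock: 5.95
position: [0.472, 0.1958, 0.0898]
tool_rot: [-3.141, -0.001, -0.092]
force: [0.7, 0.7, -4.3]
grip_width: 0.0512
```

Request:
move_arm([
  [0,0,0.7,0,0,0],
  [0,0,0.55,0,0,0],
  [0,0,0.45,0,0,0],
  [0,0,0,0,0,0],
])

```text
clock: 6.35
position: [0.4712, 0.1962, 0.0467]
tool_rot: [3.141, 0.001, -0.091]
force: [0.1, -0.6, -4.1]
grip_width: 0.0518
```

```bash
python3 -c "
from pl import *
st()
"
```

```text
6.35 [0.4712 0.1962 0.0467] [ 3.141e+00  1.000e-03 -9.100e-02] F [ 0.1 -0.6 -4.1] w 0.0518 q [-0.45  0.63 -0.08  2.03  0.1   0.49 -2.27]
```

Request:
move_arm([
  [0,0,0.03,0,0,0],
  [0,0,0,0,0,0],
  [0,0,0,0,0,0],
], claw=-0.65)

```text
clock: 6.65
position: [0.472, 0.1969, 0.0476]
tool_rot: [-3.141, -0.001, -0.091]
force: [0.2, -0.9, 0.8]
grip_width: 0.0703
```

Request:
move_arm([
  [0,0,-1,0,0,0],
  [0,0,-1,0,0,0],
  [0,0,-1,0,0,0],
  [0,0,-1,0,0,0],
  [0,0,-1,0,0,0],
])

```text
clock: 7.15
position: [0.4715, 0.1967, 0.1735]
tool_rot: [-3.141, -0.001, -0.091]
force: [0.2, 0.3, -0.5]
grip_width: 0.0706
```

```bash
python3 -c "
from pl import *
st()
grab('scene','s2.png');grab('side','d2.png');grab('wrist','w3.png')
pl((.484,-.265,.165,-.175),(.484,-.265,.039,-.175))
"
```

```text
7.15 [0.4715 0.1967 0.1735] [-3.141e+00 -1.000e-03 -9.100e-02] F [ 0.2  0.3 -0.5] w 0.0706 q [-0.43  0.42 -0.11  1.95  0.06  0.77 -2.23]
[0.11, 0.97, 0.02, -0.0, -0.0, 0.001]
[0.12, 0.97, 0.02, -0.0, -0.0, 0.001]
[0.12, 0.97, 0.02, -0.0, -0.0, 0.001]
[0.12, 0.96, 0.02, -0.0, -0.0, 0.001]
[0.13, 0.96, 0.02, -0.0, -0.0, 0.002]
[0.13, 0.96, 0.02, -0.0, -0.0, 0.001]
[0.13, 0.96, 0.01, -0.0, -0.0, 0.002]
[0.14, 0.96, 0.02, -0.0, -0.0, 0.001]
[0.14, 0.96, 0.01, -0.0, -0.0, 0.002]
[0.15, 0.96, 0.02, -0.0, -0.0, 0.001]
[0.15, 0.96, 0.01, -0.0, -0.0, 0.002]
[0.16, 0.96, 0.02, -0.0, -0.0, 0.001]
[0.16, 0.96, 0.01, -0.0, -0.0, 0.002]
[0.17, 0.96, 0.02, -0.0, -0.0, 0.001]
[0.17, 0.96, 0.01, -0.0, -0.0, 0.002]
[0.18, 0.96, 0.02, -0.0, -0.0, 0.001]
[0.18, 0.96, 0.01, -0.0, -0.0, 0.002]
[0.18, 0.96, 0.02, -0.0, -0.0, 0.001]
[0.19, 0.95, 0.01, -0.001, -0.001, 0.002]
--- [ 0.4839 -0.2649  0.1651] err 0.1 mm
[0.0, -0.0, 1.0, 0.0, 0.0, -0.0]
[0.0, -0.0, 1.0, 0.0, 0.0, -0.0]
[0.0, -0.0, 1.0, 0.0, 0.0, -0.0]
[0.0, -0.0, 1.0, 0.0, 0.0, -0.0]
[0.0, -0.0, 1.0, 0.0, 0.0, -0.0]
--- [ 0.4839 -0.265   0.0401] err 1.1 mm
```

View pics/s2.png

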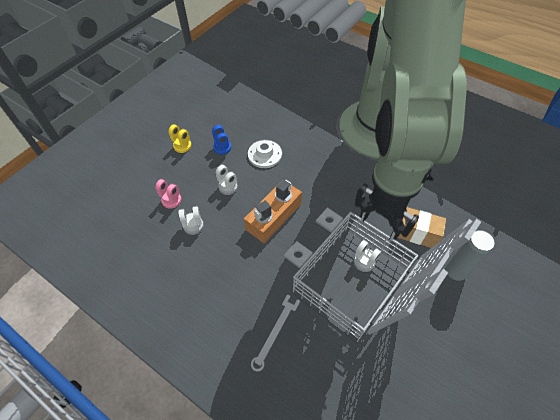

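View pics/w3.png

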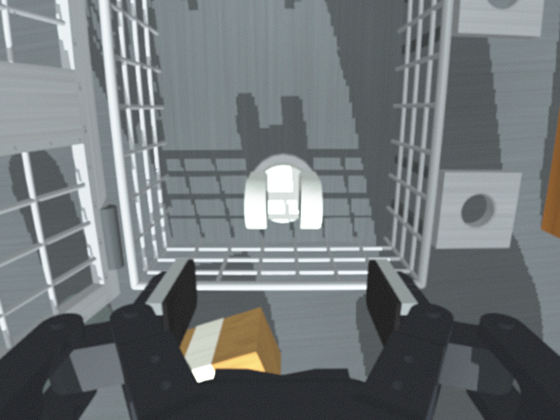

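Yoke 1 stands upright in the basket, at (283,205) in the wrist view. In the scene view the other two greys are unchanged. On to yoke 2.

Request:
move_arm([
  [0.11,1,0,0,0,0.001],
  [0.12,1,0,0,0,0.001],
  [0.12,1,0,0,0,0.001],
  [0.12,1,0,0,0,0.001],
  [0.13,1,0,0,0,0.002],
])

```text
clock: 7.8
position: [0.4739, 0.0697, 0.1712]
tool_rot: [3.141, 0.001, -0.11]
force: [-0.3, -0.2, 0.1]
grip_width: 0.0706
```

Request:
move_arm([
  [0.13,1,0,0,0,0.001],
  [0.13,1,0,0,0,0.002],
  [0.14,1,0,0,0,0.001],
  [0.14,1,0,0,0,0.002],
  [0.15,1,0,0,0,0.001],
])

```text
clock: 8.3
position: [0.4762, -0.0564, 0.1712]
tool_rot: [3.141, 0.001, -0.132]
force: [0.7, -0.4, 0.1]
grip_width: 0.0703
```

Request:
move_arm([
  [0.15,1,0,0,0,0.002],
  [0.16,1,0,0,0,0.001],
  [0.16,1,0,0,0,0.002],
  [0.17,1,0,0,0,0.001],
  [0,0,0,0,0,0],
])

```text
clock: 8.8
position: [0.4779, -0.1598, 0.1712]
tool_rot: [3.14, 0.001, -0.155]
force: [0.3, 0.5, -0.3]
grip_width: 0.0704
```

```bash
python3 -c "
from pl import *
st()
grab('wrist','w4.png')
print(proj('wrist',[[.484,-.265,.08]]))
pl((.484,-.265,.165,-.175),(.484,-.265,.039,-.175))
"
```

```text
8.8 [ 0.4779 -0.1598  0.1712] [ 3.14e+00  1.00e-03 -1.55e-01] F [ 0.3  0.5 -0.3] w 0.0704 q [ 0.22  0.41 -0.02  1.97  0.01  0.76 -1.53]
[[439.07880634 181.45543091]]
[0.18, 0.84, 0.05, 0.0, 0.0, 0.001]
[0.18, 0.84, 0.05, 0.0, 0.0, 0.001]
[0.18, 0.84, 0.05, 0.0, 0.0, 0.002]
[0.19, 0.84, 0.05, 0.0, 0.0, 0.001]
[0.19, 0.83, 0.05, 0.0, 0.0, 0.002]
--- [ 0.4839 -0.265   0.1649] err 0.1 mm
[0.0, -0.0, 1.0, 0.0, 0.0, -0.0]
[0.0, -0.0, 1.0, 0.0, 0.0, -0.0]
[0.0, -0.0, 1.0, 0.0, 0.0, -0.0]
[0.0, -0.0, 1.0, 0.0, 0.0, -0.0]
[0.01, -0.0, 1.0, 0.0, 0.0, -0.0]
--- [ 0.4841 -0.265   0.0399] err 0.9 mm
```

View pics/w4.png

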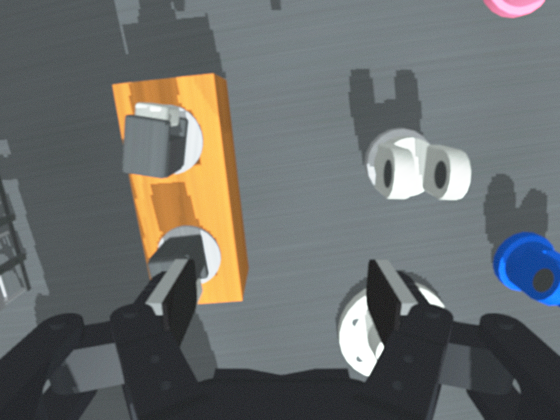

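Request:
move_arm([
  [0.18,0.84,0.05,0,0,0.001],
  [0.18,0.84,0.05,0,0,0.001],
  [0.18,0.84,0.05,0,0,0.001],
  [0.19,0.84,0.05,0,0,0.001],
  [0.19,0.83,0.05,0,0,0.002],
])

```text
clock: 9.35
position: [0.485, -0.2634, 0.165]
tool_rot: [-3.141, 0.001, -0.168]
force: [0.3, -0.6, 0.6]
grip_width: 0.0703
```

```bash
python3 -c "
from pl import *
st()
grab('wrist','w5.png')
print(proj('wrist',[[.484,-.265,.08]]))
pl((.484,-.265,.0385,-.175))
"
```

```text
9.35 [ 0.485  -0.2634  0.165 ] [-3.141e+00  1.000e-03 -1.680e-01] F [ 0.3 -0.6  0.6] w 0.0703 q [ 0.39  0.49  0.    1.86 -0.    0.79 -1.35]
[[278.79002882 217.51893543]]
[-0.01, -0.01, 0.84, 0.0, 0.0, 0.0]
[-0.01, -0.01, 0.84, 0.0, 0.0, 0.0]
[-0.0, -0.02, 0.84, 0.0, 0.0, 0.0]
[-0.01, -0.01, 0.85, 0.0, 0.0, 0.0]
[-0.0, -0.02, 0.84, 0.0, 0.0, 0.001]
[-0.01, -0.01, 0.85, 0.0, 0.0, 0.0]
--- [ 0.4839 -0.265   0.0384] err 0.2 mm
```

View pics/w5.png

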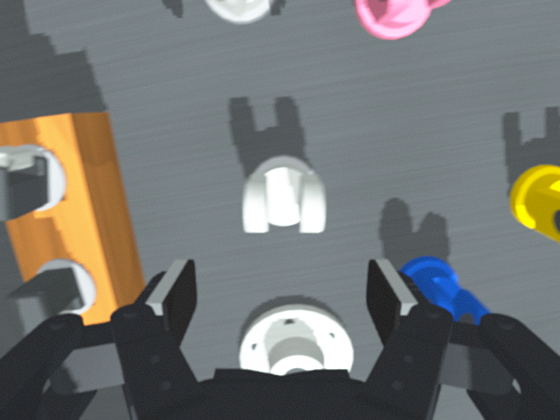

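Yoke 2 is centred at (284,200) and aligned with the jaws. Descending.

Request:
move_arm([
  [0,-0.01,0.85,0,0,0],
  [0,-0.01,0.85,0,0,0],
  [0,-0.01,0.85,0,0,0],
  [0,-0.01,0.85,0,0,0],
  [0,-0.01,0.85,0,0,0],
])

```text
clock: 9.9
position: [0.4852, -0.2611, 0.0581]
tool_rot: [-3.141, 0.0, -0.168]
force: [0.6, -0.5, -0.8]
grip_width: 0.0705
```

Request:
move_arm([
  [0,0,0.8,0,0,0],
  [0,0,0,0,0,0],
])

```text
clock: 10.1
position: [0.484, -0.2606, 0.0369]
tool_rot: [-3.14, 0.004, -0.168]
force: [-0.2, 0.8, 0.0]
grip_width: 0.0707
```

Request:
move_arm([
  [0,0,0,0,0,0],
  [0,0,0,0,0,0],
  [0,0,0,0,0,0],
  [0,0,0,0,0,0],
], claw=1)

```text
clock: 10.5
position: [0.4854, -0.2624, 0.04]
tool_rot: [3.142, -0.001, -0.169]
force: [-0.8, 1.3, 5.4]
grip_width: 0.0515
```

Request:
move_arm([
  [0,0,-1,0,0,0],
  [0,0,-1,0,0,0],
  [0,0,-1,0,0,0],
  [0,0,-1,0,0,0],
  [0,0,-1,0,0,0],
])

```text
clock: 11.0
position: [0.4848, -0.2623, 0.1655]
tool_rot: [-3.142, 0.0, -0.169]
force: [-0.1, -0.1, -4.7]
grip_width: 0.0514
```

```bash
python3 -c "
from pl import *
st()
pl((.5445,.190,.2,-.09))
"
```

```text
11.0 [ 0.4848 -0.2623  0.1655] [-3.142  0.    -0.169] F [-0.1 -0.1 -4.7] w 0.0514 q [ 0.39  0.49  0.    1.86 -0.    0.79 -1.35]
[-0.04, -0.96, -0.07, -0.0, 0.0, -0.001]
[-0.03, -0.96, -0.07, -0.0, 0.0, -0.001]
[-0.03, -0.96, -0.07, -0.0, 0.0, -0.001]
[-0.03, -0.96, -0.07, -0.0, 0.0, -0.001]
[-0.02, -0.96, -0.07, -0.0, 0.0, -0.001]
[-0.02, -0.96, -0.07, -0.0, 0.0, -0.001]
[-0.02, -0.96, -0.07, -0.0, 0.0, -0.001]
[-0.02, -0.96, -0.07, -0.0, 0.0, -0.002]
[-0.01, -0.96, -0.07, -0.0, 0.0, -0.001]
[-0.01, -0.96, -0.07, -0.0, 0.0, -0.002]
[-0.0, -0.96, -0.08, -0.0, 0.0, -0.001]
[0.0, -0.96, -0.07, -0.0, 0.0, -0.002]
[0.01, -0.96, -0.08, -0.0, 0.0, -0.001]
[0.01, -0.96, -0.07, -0.0, 0.0, -0.002]
[0.02, -0.96, -0.08, -0.0, 0.0, -0.001]
[0.02, -0.96, -0.07, -0.0, 0.0, -0.002]
[0.03, -0.96, -0.08, -0.0, 0.0, -0.001]
[0.03, -0.96, -0.07, -0.0, 0.0, -0.002]
[0.04, -0.96, -0.08, -0.0, 0.0, -0.001]
--- [0.5446 0.1899 0.2001] err 0.1 mm
```

Request:
move_arm([
  [-0.03,-0.96,-0.2,0,0,-0.001],
  [-0.03,-0.96,-0.2,0,0,-0.001],
  [-0.03,-0.96,-0.2,0,0,-0.001],
  [-0.03,-0.96,-0.2,0,0,-0.001],
  [-0.02,-0.96,-0.2,0,0,-0.001],
])

```text
clock: 11.5
position: [0.501, -0.1424, 0.1897]
tool_rot: [-3.142, -0.0, -0.154]
force: [-0.1, -0.3, -3.9]
grip_width: 0.0513
```

Request:
move_arm([
  [-0.02,-0.96,-0.1,0,0,-0.001],
  [-0.02,-0.96,-0.1,0,0,-0.001],
  [-0.02,-0.96,-0.1,0,0,-0.001],
  [-0.01,-0.96,-0.1,0,0,-0.001],
  [-0.01,-0.96,0,0,0,-0.002],
])

```text
clock: 12.0
position: [0.5168, -0.0235, 0.1998]
tool_rot: [-3.142, -0.001, -0.135]
force: [1.0, 0.5, -4.8]
grip_width: 0.0513
```

Request:
move_arm([
  [0,-0.96,0,0,0,-0.001],
  [0,-0.96,0,0,0,-0.002],
  [0.01,-0.96,0,0,0,-0.001],
  [0.01,-0.96,0,0,0,-0.002],
  [0.02,-0.96,0,0,0,-0.001],
])

```text
clock: 12.5
position: [0.5327, 0.0954, 0.1995]
tool_rot: [3.142, 0.0, -0.113]
force: [1.3, 0.3, -4.4]
grip_width: 0.0514
```

Request:
move_arm([
  [0.02,-0.96,0,0,0,-0.002],
  [0.03,-0.96,0,0,0,-0.001],
  [0.03,-0.96,0,0,0,-0.002],
  [0.06,-0.96,0,0,0,-0.001],
  [0,0,0,0,0,0],
])

```text
clock: 13.0
position: [0.546, 0.1932, 0.1993]
tool_rot: [-3.14, 0.0, -0.09]
force: [0.1, 1.0, -4.7]
grip_width: 0.0514
```

```bash
python3 -c "
from pl import *
st()
grab('wrist','w6.png')
pl((.5455,.190,.2,-.09),(.5455,.190,.0465,-.09))
"
```

```text
13.0 [0.546  0.1932 0.1993] [-3.14  0.   -0.09] F [ 0.1  1.  -4.7] w 0.0514 q [-0.37  0.49 -0.1   1.75  0.06  0.9  -2.15]
[-0.02, 0.04, -0.03, -0.0, 0.0, -0.001]
--- [0.5454 0.1901 0.1999] err 0.2 mm
[0.0, 0.0, 0.88, -0.0, 0.0, 0.0]
[0.0, 0.0, 0.88, -0.0, 0.0, 0.0]
[0.0, 0.0, 0.88, -0.0, 0.0, 0.0]
[0.0, 0.0, 0.87, -0.0, 0.0, 0.0]
[0.0, 0.0, 0.88, -0.0, 0.0, 0.0]
[0.0, 0.0, 0.87, -0.0, 0.0, 0.0]
[0.01, 0.01, 0.88, -0.0, 0.0, 0.0]
--- [0.5456 0.1899 0.0464] err 0.1 mm
```

View pics/w6.png

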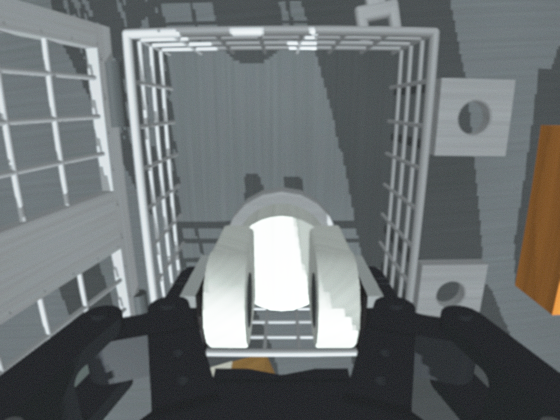

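```bash
cat > r3.py <<'E'
from fit import *
cw=viewer.camera_info('wrist')
cor=np.array([[.118,.098,.1],[.118,-.098,.1],[.065,-.128,.102],[-.065,-.128,.102]])
uv=np.array([[130,36],[434,33],[475,118],[450,292]])
f=lambda p:(proj('wrist',cor@Rz(p[2]).T+[p[0],p[1],0],cw)-uv).ravel()
r=least_squares(f,[.55,.2,0]);print('basket',r.x.round(4),r.fun.round(1))
E
python3 r3.py
```

```text
basket [ 0.5434  0.1909 -0.0819] [-5.  -0.9  2.7 -0.8  0.5  0.3  2.3  3.3]
```

Request:
move_arm([
  [-0.02,0.04,0.85,0,0,0],
  [0,0,0.88,0,0,0],
  [0,0,0.88,0,0,0],
  [0,0,0.88,0,0,0],
  [0,0,0.88,0,0,0],
])

```text
clock: 13.55
position: [0.5458, 0.1876, 0.0894]
tool_rot: [3.141, -0.0, -0.095]
force: [-0.0, 0.8, -4.9]
grip_width: 0.0517
```

Request:
move_arm([
  [0,0,0.8,0,0,0],
  [0,0,0.6,0,0,0],
  [0,0,0.32,0,0,0],
  [0,0,0,0,0,0],
])

```text
clock: 13.95
position: [0.5458, 0.1881, 0.0467]
tool_rot: [3.141, 0.0, -0.095]
force: [-0.1, -0.3, -3.4]
grip_width: 0.0515
```

```bash
python3 -c "
from pl import *
st()"
```

```text
13.95 [0.5458 0.1881 0.0467] [ 3.141  0.    -0.095] F [-0.1 -0.3 -3.4] w 0.0515 q [-0.38  0.7  -0.08  1.85  0.09  0.59 -2.18]
```

Request:
move_arm([
  [0,0,0.03,0,0,0],
  [0,0,0,0,0,0],
  [0,0,0,0,0,0],
], claw=-0.65)

```text
clock: 14.25
position: [0.5463, 0.1887, 0.0469]
tool_rot: [-3.141, -0.001, -0.094]
force: [0.2, 0.3, 0.6]
grip_width: 0.0701
```

Request:
move_arm([
  [0,0,-1,0,0,0],
  [0,0,-1,0,0,0],
  [0,0,-1,0,0,0],
  [0,0,-1,0,0,0],
  [0,0,-1,0,0,0],
])

```text
clock: 14.75
position: [0.5459, 0.1886, 0.1728]
tool_rot: [-3.141, -0.001, -0.094]
force: [0.2, -0.3, -0.2]
grip_width: 0.0706
```

```bash
cat > r4.py <<'E'
from fit import *
import pl
ims={n:grab(n,n+'3.png') for n in('scene','side')}
p,c=fityoke(ims,[.648,-.26],yaws=[.6,.85,1.1]); print(p.round(4),round(c,3))
pl.st(); pl.pl((.648,-.26,.165,.85))
E
python3 r4.py
```

```text
[ 0.6482 -0.2598  0.8707] 0.213
14.85 [0.5474 0.1892 0.1748] [-3.139 -0.005 -0.094] F [ 0.3  0.2 -0.1] w 0.0705 q [-0.37  0.51 -0.1   1.78  0.06  0.85 -2.16]
[0.32, 0.97, 0.02, -0.0, -0.0, -0.017]
[0.26, 0.99, 0.02, 0.0, -0.0, -0.017]
[0.21, 1.0, 0.02, 0.0, -0.0, -0.017]
[0.16, 1.0, 0.02, 0.0, -0.0, -0.017]
[0.1, 1.0, 0.02, 0.0, -0.0, -0.017]
[0.05, 1.0, 0.02, 0.0, -0.0, -0.017]
[-0.01, 1.0, 0.02, 0.0, -0.0, -0.017]
[-0.06, 1.0, 0.02, 0.0, -0.0, -0.017]
[-0.12, 1.0, 0.02, 0.0, -0.0, -0.016]
[-0.17, 1.0, 0.02, 0.0, -0.0, -0.017]
[-0.22, 1.0, 0.02, 0.0, -0.0, -0.016]
[-0.27, 1.0, 0.02, 0.0, -0.0, -0.017]
[-0.33, 0.99, 0.02, 0.0, -0.0, -0.016]
[-0.37, 0.97, 0.02, 0.0, -0.0, -0.017]
[-0.43, 0.95, 0.02, 0.0, -0.0, -0.016]
[-0.47, 0.93, 0.03, 0.0, -0.001, -0.017]
[-0.52, 0.9, 0.02, 0.0, -0.0, -0.016]
[-0.57, 0.87, 0.03, 0.001, -0.001, -0.017]
--- [ 0.648 -0.26   0.165] err 0.1 mm
```

View pics/side3.png

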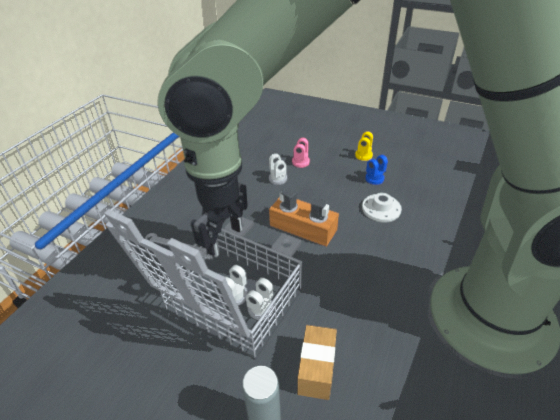

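Two yokes stand in the basket, at about (238,280) and (261,295) in the side view. The third is unmoved at (0.648,-0.260). Going there.

Request:
move_arm([
  [0.32,0.97,0.02,0,0,-0.017],
  [0.26,0.99,0.02,0,0,-0.017],
  [0.21,1,0.02,0,0,-0.017],
  [0.16,1,0.02,0,0,-0.017],
  [0.1,1,0.02,0,0,-0.017],
])

```text
clock: 15.35
position: [0.5738, 0.0636, 0.1687]
tool_rot: [-3.142, -0.0, 0.175]
force: [0.2, 0.2, 0.1]
grip_width: 0.0705
```

Request:
move_arm([
  [0.05,1,0.02,0,0,-0.017],
  [-0.01,1,0.02,0,0,-0.017],
  [-0.06,1,0.02,0,0,-0.017],
  [-0.12,1,0.02,0,0,-0.017],
  [-0.17,1,0.02,0,0,-0.017],
])

```text
clock: 15.85
position: [0.601, -0.059, 0.1661]
tool_rot: [-3.142, -0.0, 0.442]
force: [-0.5, 0.6, 0.2]
grip_width: 0.0704
```

Request:
move_arm([
  [-0.22,1,0.02,0,0,-0.017],
  [-0.27,1,0.02,0,0,-0.017],
  [-0.33,1,0.02,0,0,-0.017],
  [-0.37,0.97,0.02,0,0,-0.017],
  [-0.43,0.95,0.02,0,0,-0.017],
])

```text
clock: 16.35
position: [0.6305, -0.1855, 0.1636]
tool_rot: [-3.142, -0.0, 0.709]
force: [-0.1, -0.1, -0.2]
grip_width: 0.0706
```

```bash
python3 -c "
from pl import *
st()
pl((.648,-.26,.165,.865))
"
```

```text
16.35 [ 0.6305 -0.1855  0.1636] [-3.142 -0.     0.709] F [-0.1 -0.1 -0.2] w 0.0706 q [ 0.36  0.65 -0.26  1.56  0.19  0.95 -0.82]
[-0.47, 0.91, -0.02, -0.0, -0.0, -0.017]
[-0.52, 0.88, -0.02, -0.0, -0.0, -0.016]
[-0.56, 0.85, -0.02, -0.0, -0.0, -0.017]
--- [ 0.648  -0.2601  0.1651] err 0.1 mm
```

Request:
move_arm([
  [-0.47,0.91,0,0,0,-0.017],
  [-0.52,0.88,0,0,0,-0.016],
  [-0.56,0.85,0,0,0,-0.017],
  [0,0,0,0,0,0],
])

```text
clock: 16.75
position: [0.6472, -0.2633, 0.1631]
tool_rot: [3.141, 0.001, 0.862]
force: [-1.3, -0.0, -1.0]
grip_width: 0.0707
```

```bash
python3 -c "
from pl import *
st()
grab('wrist','w7.png')
pl((.648,-.26,.0385,.865))
"
```

```text
16.75 [ 0.6472 -0.2633  0.1631] [3.141e+00 1.000e-03 8.620e-01] F [-1.3 -0.  -1. ] w 0.0707 q [ 0.47  0.72 -0.29  1.43  0.22  1.02 -0.57]
[0.01, -0.0, 1.0, -0.0, 0.0, -0.0]
[0.01, -0.0, 1.0, -0.0, 0.0, -0.0]
[0.01, -0.0, 0.99, -0.0, 0.0, -0.0]
[0.01, -0.0, 1.0, -0.0, 0.0, -0.001]
[0.01, -0.0, 0.99, -0.0, 0.0, -0.0]
--- [ 0.6481 -0.2599  0.0386] err 0.1 mm
```

View pics/w7.png

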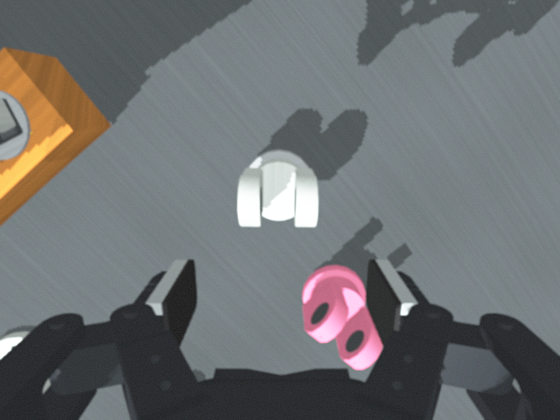

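Yoke 3 is centred at (278,190). The pink look-alike at (345,310) is clear of the lane. Descending.

Request:
move_arm([
  [0.02,0,1,0,0,0],
  [0.02,0,1,0,0,0],
  [0.02,0,1,0,0,0],
  [0.02,0,1,0,0,0],
  [0.02,0,0.97,0,0,0],
])

```text
clock: 17.3
position: [0.6493, -0.2558, 0.0385]
tool_rot: [-3.141, -0.0, 0.865]
force: [0.5, -0.4, -0.1]
grip_width: 0.0705
```

Request:
move_arm([
  [0,0,0,0,0,0],
  [0,0,0,0,0,0],
  [0,0,0,0,0,0],
  [0,0,0,0,0,0],
], claw=1)

```text
clock: 17.7
position: [0.6497, -0.2572, 0.0406]
tool_rot: [3.141, -0.0, 0.864]
force: [0.2, 0.0, -6.4]
grip_width: 0.0518
```

Request:
move_arm([
  [0,0,-1,0,0,0],
  [0,0,-1,0,0,0],
  [0,0,-1,0,0,0],
  [0,0,-1,0,0,0],
  [0,0,-1,0,0,0],
])

```text
clock: 18.2
position: [0.6492, -0.2572, 0.1664]
tool_rot: [3.141, -0.0, 0.864]
force: [-0.4, -0.9, -5.9]
grip_width: 0.0515
```

```bash
python3 -c "
from pl import *
st()
pl((.619,.183,.2,-.09))
"
```

```text
18.2 [ 0.6492 -0.2572  0.1664] [ 3.141 -0.     0.864] F [-0.4 -0.9 -5.9] w 0.0515 q [ 0.47  0.72 -0.29  1.43  0.22  1.02 -0.58]
[0.97, -0.95, -0.1, 0.0, -0.0, 0.023]
[0.9, -1.0, -0.1, 0.0, -0.0, 0.023]
[0.82, -1.0, -0.1, 0.0, -0.0, 0.023]
[0.74, -1.0, -0.1, 0.0, -0.0, 0.023]
[0.66, -1.0, -0.11, 0.0, -0.0, 0.024]
[0.56, -1.0, -0.1, 0.0, -0.0, 0.023]
[0.46, -1.0, -0.11, 0.0, -0.0, 0.024]
[0.36, -1.0, -0.1, 0.0, -0.0, 0.023]
[0.24, -1.0, -0.11, 0.0, -0.0, 0.024]
[0.11, -1.0, -0.1, 0.0, -0.0, 0.023]
[-0.03, -1.0, -0.11, 0.0, -0.0, 0.024]
[-0.21, -1.0, -0.1, 0.0, -0.0, 0.023]
[-0.49, -1.0, -0.11, 0.0, -0.0, 0.024]
--- [0.618  0.1116 0.2   ] err 71.4 mm
```

Request:
move_arm([
  [0.9,-0.9,-0.4,0,0,0.023],
  [0.85,-0.95,-0.4,0,0,0.023],
  [0.8,-1,-0.4,0,0,0.023],
  [0.7,-1,-0.1,0,0,0.023],
  [0.6,-1,0,0,0,0.024],
])

```text
clock: 18.7
position: [0.6414, -0.1006, 0.1985]
tool_rot: [3.141, -0.002, 0.497]
force: [0.6, 1.0, -4.4]
grip_width: 0.0517
```

Request:
move_arm([
  [0.5,-1,0,0,0,0.023],
  [0.4,-1,0,0,0,0.024],
  [0.3,-1,0,0,0,0.023],
  [0.2,-1,0,0,0,0.024],
  [0.1,-1,0,0,0,0.023],
])

```text
clock: 19.2
position: [0.6325, 0.0304, 0.1978]
tool_rot: [-3.141, -0.001, 0.129]
force: [-0.2, -0.5, -5.1]
grip_width: 0.0515
```

```bash
python3 -c "
from pl import *
st()
pl((.619,.183,.2,-.09))
"
```

```text
19.2 [0.6325 0.0304 0.1978] [-3.141e+00 -1.000e-03  1.290e-01] F [-0.2 -0.5 -5.1] w 0.0515 q [-0.05  0.57 -0.14  1.61  0.09  0.97 -1.66]
[0.04, -0.87, -0.01, -0.0, -0.0, 0.01]
[0.01, -0.88, -0.01, -0.0, -0.0, 0.01]
[-0.02, -0.87, -0.01, -0.0, -0.0, 0.01]
[-0.05, -0.87, -0.01, -0.0, -0.0, 0.01]
[-0.08, -0.87, -0.02, -0.0, -0.0, 0.01]
[-0.1, -0.87, -0.01, -0.0, -0.0, 0.01]
[-0.13, -0.87, -0.02, -0.0, -0.0, 0.01]
--- [0.6189 0.1829 0.2001] err 0.2 mm
```

Request:
move_arm([
  [0.04,-0.87,0,0,0,0.01],
  [0.01,-0.87,0,0,0,0.01],
  [-0.02,-0.87,0,0,0,0.01],
  [-0.05,-0.87,0,0,0,0.01],
  [-0.08,-0.87,0,0,0,0.01],
])

```text
clock: 19.7
position: [0.6225, 0.1386, 0.1978]
tool_rot: [-3.141, -0.001, -0.026]
force: [0.4, 0.0, -5.1]
grip_width: 0.0517
```

Request:
move_arm([
  [-0.1,-0.87,0,0,0,0.01],
  [-0.13,-0.87,0,0,0,0.01],
  [0,0,0,0,0,0],
])

```text
clock: 20.0
position: [0.6178, 0.1854, 0.1977]
tool_rot: [-3.139, -0.0, -0.085]
force: [1.1, 0.2, -5.7]
grip_width: 0.0515
```

```bash
python3 -c "
from pl import *
st()
grab('wrist','w8.png')
pl((.619,.183,.0475,-.09))
"
```

```text
20.0 [0.6178 0.1854 0.1977] [-3.139 -0.    -0.085] F [ 1.1  0.2 -5.7] w 0.0515 q [-0.31  0.59 -0.1   1.57  0.07  0.98 -2.09]
[0.01, 0.0, 1.0, -0.0, -0.0, 0.0]
[0.0, 0.0, 1.0, -0.0, -0.0, 0.0]
[0.01, 0.0, 1.0, -0.0, -0.0, 0.0]
[0.0, 0.01, 1.0, -0.0, -0.0, 0.001]
[0.01, 0.0, 1.0, -0.0, -0.0, 0.0]
[0.0, 0.01, 1.0, -0.0, -0.0, 0.001]
--- [0.6189 0.1829 0.0476] err 0.2 mm
```

View pics/w8.png

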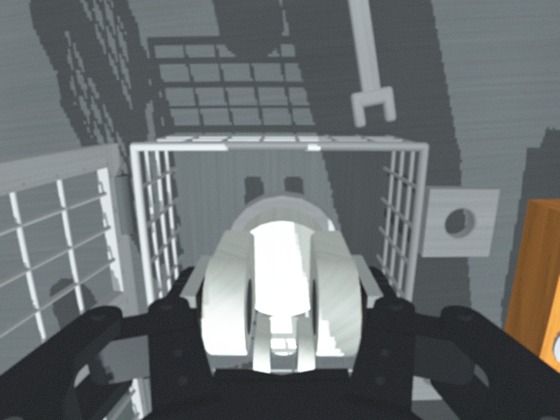

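Request:
move_arm([
  [0.01,0,0.9,0,0,0],
  [0,0,0.9,0,0,0],
  [0.01,0,0.9,0,0,0],
  [0,0,0.9,0,0,0],
  [0,0,0.9,0,0,0],
])

```text
clock: 20.55
position: [0.6195, 0.1804, 0.0843]
tool_rot: [-3.142, -0.001, -0.088]
force: [1.7, 0.3, -5.4]
grip_width: 0.0516
```

Request:
move_arm([
  [0,0,0.8,0,0,0],
  [0,0,0.45,0,0,0],
  [0,0,0.2,0,0,0],
  [0,0,0,0,0,0],
])

```text
clock: 20.95
position: [0.6193, 0.181, 0.0484]
tool_rot: [3.142, 0.0, -0.088]
force: [-0.5, -0.2, -4.6]
grip_width: 0.0514
```

```bash
python3 -c "
from pl import *
st()"
```

```text
20.95 [0.6193 0.181  0.0484] [ 3.142  0.    -0.088] F [-0.5 -0.2 -4.6] w 0.0514 q [-0.32  0.78 -0.09  1.66  0.1   0.71 -2.11]
```

Request:
move_arm([
  [0,0,0.07,0,0,0],
  [0,0,0,0,0,0],
])

```text
clock: 21.15
position: [0.6196, 0.1814, 0.0473]
tool_rot: [-3.141, -0.001, -0.088]
force: [0.7, 0.1, -5.6]
grip_width: 0.0515
```

Request:
move_arm([
  [0,0,0,0,0,0],
  [0,0,0,0,0,0],
  [0,0,0,0,0,0],
], claw=-0.65)

```text
clock: 21.45
position: [0.6195, 0.1815, 0.0471]
tool_rot: [-3.141, -0.001, -0.088]
force: [0.4, -0.0, 0.1]
grip_width: 0.0701
```

Request:
move_arm([
  [0,0,-1,0,0,0],
  [0,0,-1,0,0,0],
  [0,0,-1,0,0,0],
  [0,0,-1,0,0,0],
  [0,0,-1,0,0,0],
])

```text
clock: 21.95
position: [0.6192, 0.1814, 0.1729]
tool_rot: [-3.141, -0.0, -0.088]
force: [0.2, 0.2, 0.7]
grip_width: 0.0703
```

Request:
move_arm([
  [0,1,-1,0,0,0],
  [0,1,-1,0,0,0],
  [0,1,-1,0,0,0],
  [0,1,-1,0,0,0],
  [0,1,-1,0,0,0],
], claw=1)

```text
clock: 22.45
position: [0.608, 0.0558, 0.2979]
tool_rot: [-3.141, -0.001, -0.088]
force: [0.8, -0.5, 1.4]
grip_width: 0.0003
```

Request:
move_arm([
  [-0.5,1,-0.5,0,0,0],
  [-0.5,1,-0.5,0,0,0],
  [-0.5,0,0,0,0,0],
  [-0.5,0,0,0,0,0],
  [0,0,0,0,0,0],
])

```text
clock: 22.95
position: [0.5532, 0.0113, 0.3223]
tool_rot: [-3.141, -0.001, -0.088]
force: [0.4, 0.6, 0.8]
grip_width: 0.0005
```

```bash
python3 -c "
from pl import *
st()
for n in ['scene','side','wrist']: grab(n,n+'4.png')
"
```

```text
22.95 [0.5532 0.0113 0.3223] [-3.141e+00 -1.000e-03 -8.800e-02] F [0.4 0.6 0.8] w 0.0005 q [-0.06  0.32 -0.09  1.67  0.03  1.15 -1.81]
```

View pics/wrist4.png

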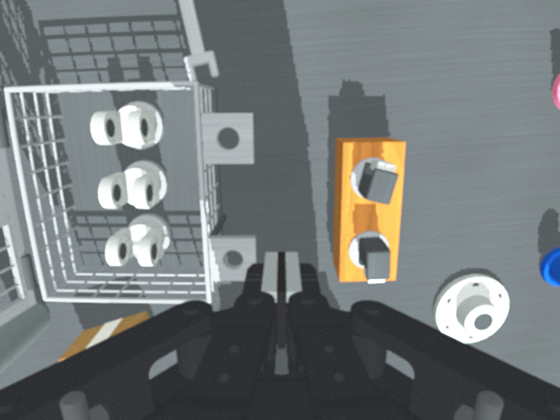

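View pics/scene4.png

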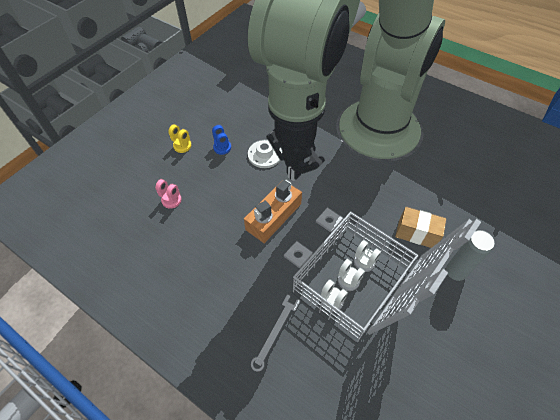

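View pics/side4.png

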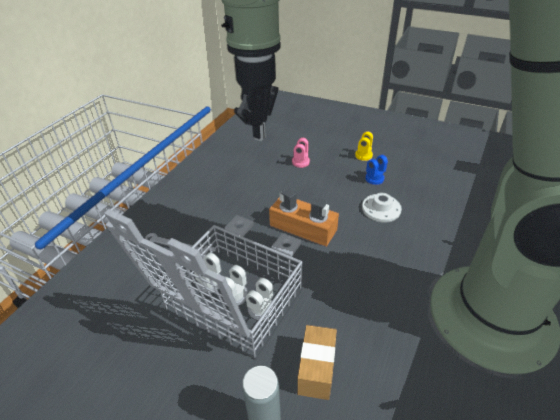

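All three yokes stand upright in the basket, at wrist (125,127), (133,188) and (137,245). None are left loose apart from the coloured look-alikes. Next I'll measure the lugs and pins in enlarged crops.

```bash
python3 - <<'E'
import cv2
s=cv2.imread('pics/wrist4.png')
cv2.imwrite('pics/c5.png',cv2.resize(s[70:310,0:270],None,fx=2.9,fy=2.4,interpolation=cv2.INTER_CUBIC))
cv2.imwrite('pics/c6.png',cv2.resize(s[130:290,325:415],None,fx=3.7,fy=3.7,interpolation=cv2.INTER_CUBIC))
E
```

```text
(no output)
```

View pics/c5.png

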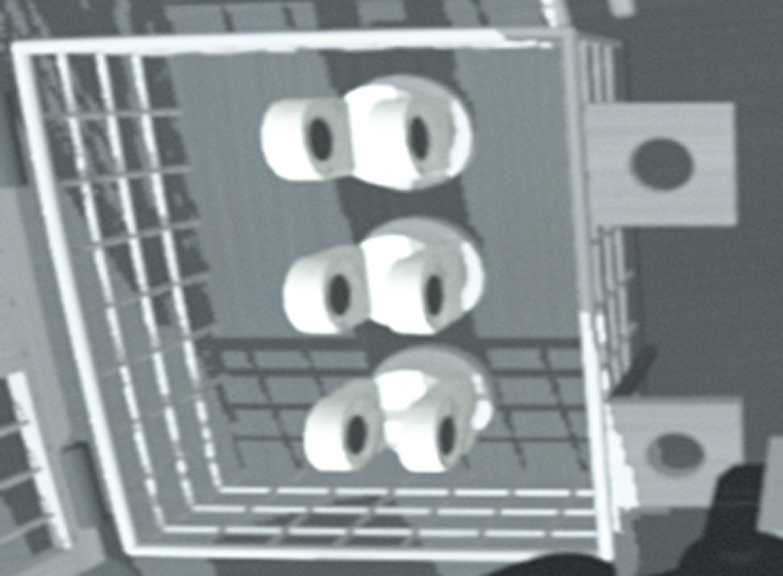

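View pics/c6.png

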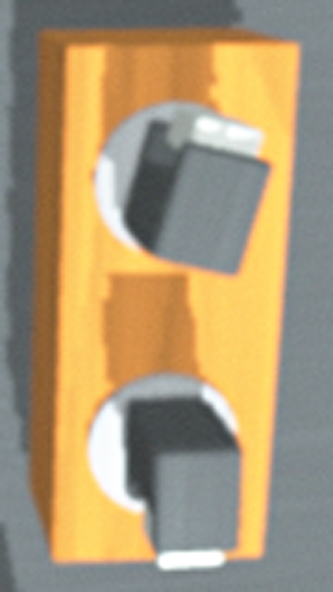

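```bash
cat > r5.py <<'E'
from fit import *
cw=viewer.camera_info('wrist')
cor=np.array([[.121,.101,.1],[-.121,.101,.1],[-.121,-.101,.1],[.065,-.128,.102],[-.065,-.128,.102]])
uv=np.array([[4.8,88.3],[44.8,300.4],[209.7,302],[228.6,138.3],[233.1,258.75]])
f=lambda p:(proj('wrist',cor@Rz(p[2]).T+[p[0],p[1],0],cw)-uv).ravel()
r=least_squares(f,[.55,.2,0]);print('basket',r.x.round(4),r.fun.round(1))
print('holes',[x.round(4) for x in atz('wrist',uv[3:],.102,cw)])
h=np.array([[.017,.013,0],[.017,-.013,0],[-.017,-.013,0],[-.017,.013,0]])
for name,uv,yaw in [('P',[[376.9,169.5],[398.2,174],[389.1,203.8],[367.4,198.1]],0),('Q',[[389.3,278.1],[366.9,278.1],[368.2,252.2],[389.9,251.6]],np.pi)]:
    for z in (.108,.111):
        f=lambda p:(proj('wrist',h@Rz(p[2]).T+[p[0],p[1],z],cw)-uv).ravel()
        r=least_squares(f,[.5,-.08,yaw]);print(name,z,r.x.round(4),r.fun.round(1))
E
python3 r5.py
```

```text
basket [ 0.5446  0.1928 -0.0828] [-2.4 -2.2 -1.7  1.2  2.8  2.   0.2 -0.3  0.8  0.7]
holes [array([0.5986, 0.0601, 0.102 ]), array([0.4701, 0.0714, 0.102 ])]
P 0.108 [ 0.5378 -0.0902 -0.3192] [-1.2 -2.1  2.  -0.6  0.8  1.4 -1.5  1.4]
P 0.111 [ 0.5385 -0.0894 -0.3191] [-1.3 -2.3  2.1 -0.7  0.9  1.6 -1.7  1.6]
Q 0.108 [ 0.4513 -0.0848  3.0907] [ 0.4  0.9 -0.8  1.9 -1.  -1.1  1.5 -1.5]
Q 0.111 [ 0.4528 -0.0841  3.0909] [ 0.5  1.  -0.9  2.  -1.1 -1.2  1.6 -1.6]
```

```bash
python3 - <<'E'
from fit import *
b=[.5453,.193,-.085]
for th in (1.6,1.75,1.9,2.05):
    P=np.array([[s*.065+d,.106-.254*np.cos(th),.104+.254*np.sin(th)] for s in(1,-1) for d in (-.025,.025)])
    X=P@Rz(b[2]).T+[b[0],b[1],0]; print(th,proj('side',X).round().tolist(),proj('scene',X).round().tolist())
th=1.85
s=cv2.imread('pics/scene4.png');d=cv2.imread('pics/side4.png')
cv2.imwrite('pics/c7.png',np.hstack([cv2.resize(s[200:350,360:500],None,fx=2.7,fy=2.7),cv2.resize(d[200:350,90:230],None,fx=2.7,fy=2.7)]))
E
```

```text
1.6 [[149.0, 204.0], [127.0, 194.0], [216.0, 232.0], [189.0, 221.0]] [[421.0, 255.0], [406.0, 276.0], [455.0, 207.0], [442.0, 224.0]]
1.75 [[132.0, 220.0], [110.0, 210.0], [200.0, 251.0], [172.0, 238.0]] [[440.0, 269.0], [426.0, 290.0], [473.0, 219.0], [461.0, 237.0]]
1.9 [[116.0, 240.0], [93.0, 228.0], [183.0, 274.0], [156.0, 260.0]] [[458.0, 284.0], [444.0, 306.0], [490.0, 233.0], [478.0, 251.0]]
2.05 [[100.0, 262.0], [78.0, 250.0], [168.0, 299.0], [140.0, 284.0]] [[474.0, 300.0], [461.0, 323.0], [505.0, 247.0], [494.0, 267.0]]
```

View pics/c7.png

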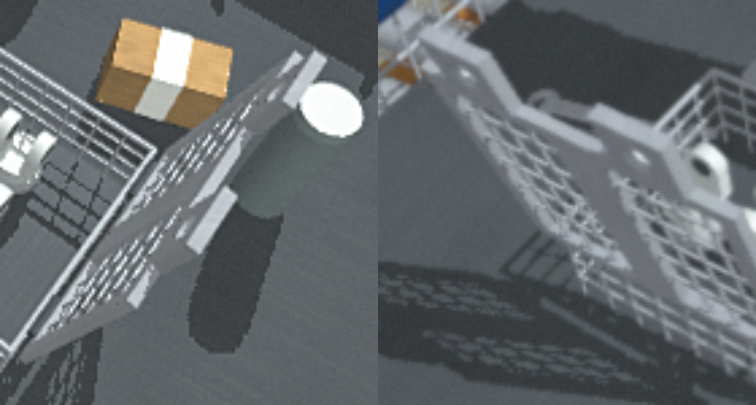

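Comparing the projections, the lid stands at about 1.76 rad. I'll push it from behind at its centre with closed fingers along the computed arc.

```bash
cat > arc.py <<'E'
from pl import *
b=np.array([.5453,.193]);yb=-.085
def W(x,y,z): c,s=np.cos(yb),np.sin(yb); return (b[0]+c*x-s*y,b[1]+s*x+c*y,z)
def T(th,r=.195,h=.011): return W(0,.106-r*np.cos(th)+.008*np.sin(th)+h,.104+r*np.sin(th)+.008*np.cos(th))
E
python3 -c "
from arc import *
pl((*W(0,-.03,.365),1.485),(*W(0,.19,.365),1.485),(*W(0,.19,.297),1.485))
print(T(1.77),W(0,.19,.297))"
```

```text
[-0.08, -0.5, -0.14, 0.0, -0.0, -0.042]
[-0.02, -0.51, -0.14, 0.0, -0.0, -0.042]
[0.05, -0.5, -0.15, 0.0, -0.0, -0.042]
[0.12, -0.49, -0.14, 0.0, -0.0, -0.042]
[0.18, -0.47, -0.15, 0.0, -0.0, -0.042]
[0.24, -0.45, -0.14, 0.0, -0.0, -0.042]
[0.3, -0.41, -0.15, 0.0, -0.0, -0.041]
[0.35, -0.37, -0.14, 0.0, -0.0, -0.042]
[0.39, -0.32, -0.15, 0.0, -0.0, -0.041]
[0.43, -0.27, -0.14, 0.0, -0.0, -0.042]
[0.46, -0.21, -0.15, 0.0, -0.0, -0.041]
[0.49, -0.15, -0.14, 0.0, -0.0, -0.042]
--- [0.5428 0.1631 0.3649] err 0.1 mm
[0.98, 0.0, -0.0, 0.0, -0.0, 0.0]
[0.98, 0.0, -0.0, 0.0, -0.0, 0.0]
[0.98, 0.0, -0.0, 0.0, -0.0, 0.0]
[0.98, 0.0, -0.0, 0.0, -0.0, 0.0]
[0.98, 0.0, -0.0, 0.0, -0.0, 0.0]
[0.98, 0.0, -0.0, 0.0, -0.0, 0.0]
[0.97, 0.0, -0.0, 0.0, -0.0, 0.0]
[0.98, 0.0, -0.0, 0.0, -0.0, 0.0]
[0.97, 0.0, -0.0, 0.0, -0.0, 0.0]
--- [0.5613 0.3823 0.365 ] err 0.1 mm
[0.0, 0.0, 0.91, 0.0, -0.0, 0.0]
[0.0, 0.0, 0.9, 0.0, -0.0, 0.0]
[0.0, 0.0, 0.91, 0.0, -0.0, 0.0]
--- [0.5614 0.3823 0.297 ] err 0.1 mm
(np.float64(0.5591748380323119), np.float64(0.35584007872113443), np.float64(0.293560661676796)) (np.float64(0.561430559732459), np.float64(0.3823140381554352), 0.297)
```

Request:
move_arm([
  [-0.08,-0.5,-0.2,0,0,-0.042],
  [-0.02,-0.5,-0.2,0,0,-0.042],
  [0.05,-0.5,-0.2,0,0,-0.042],
  [0.12,-0.49,-0.2,0,0,-0.042],
  [0.18,-0.47,-0.2,0,0,-0.042],
])

```text
clock: 23.6
position: [0.5499, 0.0748, 0.3466]
tool_rot: [-3.141, 0.0, 0.578]
force: [-0.6, -0.6, 0.4]
grip_width: -0.0001
```

Request:
move_arm([
  [0.24,-0.45,-0.15,0,0,-0.042],
  [0.3,-0.41,-0.15,0,0,-0.042],
  [0.35,-0.37,-0.15,0,0,-0.042],
  [0.39,-0.32,-0.15,0,0,-0.042],
  [0.43,-0.27,-0.15,0,0,-0.042],
])

```text
clock: 24.1
position: [0.5447, 0.1381, 0.3652]
tool_rot: [-3.141, -0.0, 1.237]
force: [-0.9, -0.3, 0.4]
grip_width: 0.0002
```

Request:
move_arm([
  [0.46,-0.21,0,0,0,-0.042],
  [0.49,-0.15,0,0,0,-0.042],
  [0.9,0,0,0,0,0],
  [0.9,0,0,0,0,0],
  [0.9,0,0,0,0,0],
])

```text
clock: 24.6
position: [0.5476, 0.231, 0.3651]
tool_rot: [-3.141, -0.0, 1.495]
force: [0.5, -0.5, -0.8]
grip_width: 0.0004
```

```bash
python3 -c "
from arc import *
st()
pl((*W(0,.19,.36),1.485),(*W(0,.19,.297),1.485))"
```

```text
24.6 [0.5476 0.231  0.3651] [-3.141 -0.     1.495] F [ 0.5 -0.5 -0.8] w 0.0004 q [-0.19  0.39 -0.44  1.48  0.17  1.3  -0.72]
[0.87, 0.01, 0.03, -0.0, -0.0, 0.0]
[0.87, 0.01, 0.03, -0.0, -0.0, 0.001]
[0.87, 0.01, 0.03, -0.0, -0.0, 0.0]
[0.87, 0.01, 0.03, -0.0, -0.0, 0.001]
[0.87, 0.01, 0.03, -0.0, -0.0, 0.0]
[0.86, 0.01, 0.03, -0.0, -0.0, 0.001]
[0.87, 0.01, 0.02, -0.0, -0.0, 0.0]
--- [0.5614 0.3824 0.3601] err 0.2 mm
[-0.0, 0.0, 0.84, -0.0, -0.0, 0.0]
[-0.0, 0.0, 0.84, -0.0, -0.0, 0.0]
[-0.0, 0.0, 0.84, -0.0, -0.0, 0.0]
--- [0.5614 0.3824 0.2971] err 0.2 mm
```

Request:
move_arm([
  [0.87,0.01,0,0,0,0],
  [0.87,0.01,0,0,0,0],
  [0.87,0.01,0,0,0,0],
  [0.87,0.01,0,0,0,0],
  [0.87,0.01,0,0,0,0],
])

```text
clock: 25.1
position: [0.5569, 0.3395, 0.3649]
tool_rot: [-3.141, 0.0, 1.495]
force: [-0.2, 0.2, -0.1]
grip_width: -0.0001
```

Request:
move_arm([
  [0.87,0.01,0,0,0,0],
  [0.87,0.01,0,0,0,0],
  [0,0,0,0,0,0],
])

```text
clock: 25.4
position: [0.5596, 0.3849, 0.3641]
tool_rot: [-3.14, -0.001, 1.499]
force: [-0.1, 0.6, -0.9]
grip_width: 0.0001
```

```bash
python3 -c "
from arc import *
st()
grab('side','d6.png');grab('scene','s6.png')
pl((*W(0,.19,.297),1.485))"
```

```text
25.4 [0.5596 0.3849 0.3641] [-3.140e+00 -1.000e-03  1.499e+00] F [-0.1  0.6 -0.9] w 0.0001 q [-0.43  0.55 -0.45  1.24  0.23  1.4  -0.93]
[0.0, 0.01, 0.9, -0.0, 0.0, 0.001]
[0.01, 0.02, 0.9, -0.0, 0.0, 0.001]
[0.0, 0.01, 0.9, -0.0, 0.0, 0.002]
--- [0.5613 0.3823 0.2971] err 0.1 mm
```

View pics/d6.png

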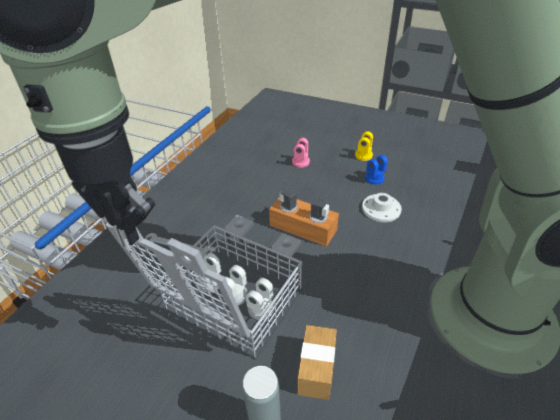

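View pics/s6.png

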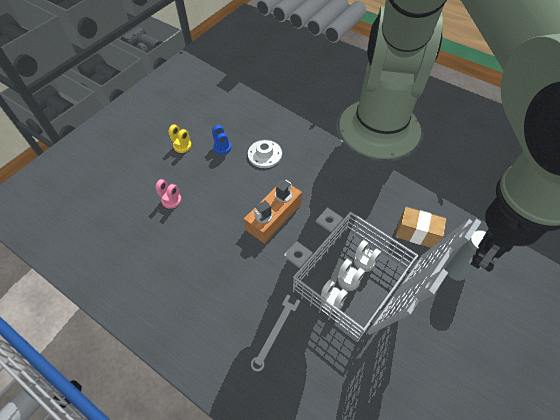

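Request:
move_arm([
  [0,0.01,0.9,0,0,0.001],
  [0,0.02,0.9,0,0,0.001],
  [0,0.01,0.9,0,0,0.002],
  [0,0,0,0,0,0],
])

```text
clock: 25.9
position: [0.561, 0.3799, 0.2951]
tool_rot: [-3.139, 0.003, 1.482]
force: [-0.5, -0.0, -0.2]
grip_width: 0.0002
```

```bash
python3 -c "
from arc import *
st()
pl(*[(*T(t),1.485) for t in (1.7,1.6,1.5,1.4,1.3,1.2,1.1,1.,.9,.8,.7,.6,.5,.4,.3,.2,.1,.0)])" | grep -v -e ---
```

```text
25.9 [0.561  0.3799 0.2951] [-3.139e+00  3.000e-03  1.482e+00] F [-0.5 -0.  -0.2] w 0.0002 q [-0.42  0.59 -0.44  1.35  0.25  1.26 -0.96]
[-0.75, 0.01, -0.02, -0.0, 0.001, -0.0]
[-0.75, 0.01, -0.03, -0.001, 0.0, -0.001]
[-0.78, -0.0, -0.09, 0.0, 0.0, 0.0]
[-0.78, -0.0, -0.02, 0.0, 0.0, 0.0]
[-0.77, -0.0, 0.07, 0.0, 0.0, 0.0]
[-0.77, -0.0, 0.14, 0.0, 0.0, 0.0]
[-0.75, -0.0, 0.21, 0.0, 0.0, 0.0]
[-0.73, -0.0, 0.29, 0.0, 0.0, 0.0]
[-0.69, -0.0, 0.36, 0.0, 0.0, 0.0]
[-0.65, 0.0, 0.43, 0.0, 0.0, 0.0]
[-0.61, 0.0, 0.49, 0.0, 0.0, 0.0]
[-0.55, 0.0, 0.55, 0.0, 0.0, 0.0]
[-0.5, 0.0, 0.6, 0.0, 0.0, 0.0]
[-0.44, 0.0, 0.65, 0.0, 0.0, 0.0]
[-0.36, 0.0, 0.68, 0.0, 0.0, 0.0]
[-0.3, 0.0, 0.73, 0.0, 0.0, 0.0]
[-0.22, 0.0, 0.74, 0.0, 0.0, 0.0]
[-0.15, 0.0, 0.77, 0.0, 0.0, 0.0]
[-0.07, 0.0, 0.78, 0.0, 0.0, 0.0]
```

Request:
move_arm([
  [-0.75,0,-0.02,0,0,0],
  [-0.75,0,-0.03,0,0,0],
  [-0.78,0,-0.09,0,0,0],
  [-0.78,0,-0.02,0,0,0],
  [0,0,0,0,0,0],
])

```text
clock: 26.4
position: [0.5556, 0.3031, 0.3035]
tool_rot: [3.14, 0.0, 1.48]
force: [0.3, -0.0, 0.8]
grip_width: 0.0004
```

```bash
python3 -c "
from arc import *
st();grab('side','d7.png')"
```

```text
26.4 [0.5556 0.3031 0.3035] [3.14 0.   1.48] F [ 0.3 -0.   0.8] w 0.0004 q [-0.3   0.5  -0.45  1.47  0.22  1.22 -0.87]
```

View pics/d7.png

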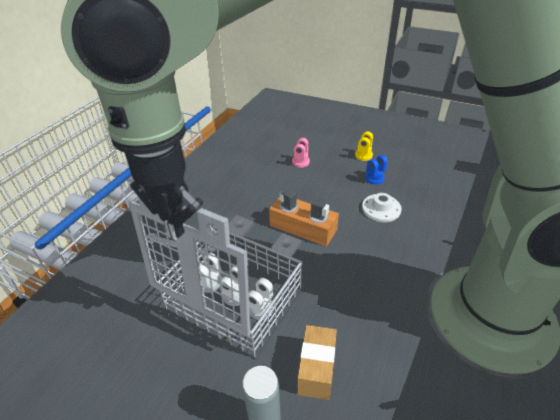

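The lid is now about upright, with the finger tip behind the rib at (182,232). Continuing the arc.

Request:
move_arm([
  [-0.77,0,0.07,0,0,0],
  [-0.77,0,0.14,0,0,0],
  [-0.75,0,0.21,0,0,0],
  [-0.73,0,0.29,0,0,0],
  [-0.69,0,0.36,0,0,0],
])

```text
clock: 26.95
position: [0.5468, 0.214, 0.2759]
tool_rot: [3.14, -0.001, 1.484]
force: [0.8, 2.2, 3.0]
grip_width: -0.0005
```

Request:
move_arm([
  [-0.65,0,0.43,0,0,0],
  [-0.61,0,0.49,0,0,0],
  [-0.55,0,0.55,0,0,0],
  [-0.5,0,0.6,0,0,0],
  [0,0,0,0,0,0],
])

```text
clock: 27.45
position: [0.5412, 0.1547, 0.2223]
tool_rot: [-3.14, 0.001, 1.482]
force: [0.3, 0.1, 0.7]
grip_width: -0.0001
```

```bash
python3 -c "
from arc import *
st();grab('side','d8.png')
pl(*[(*T(t),1.485) for t in (.6,.5,.4,.3,.2,.1,.0,-.02)])"
```

```text
27.45 [0.5412 0.1547 0.2223] [-3.140e+00  1.000e-03  1.482e+00] F [0.3 0.1 0.7] w -0.0001 q [-0.07  0.46 -0.42  1.76  0.22  0.97 -0.68]
[-0.09, 0.03, 0.1, -0.0, 0.0, -0.001]
--- [0.542  0.1537 0.2208] err 0.1 mm
[-0.43, -0.0, 0.65, -0.0, 0.0, 0.0]
--- [0.5411 0.143  0.2046] err 0.1 mm
[-0.37, -0.0, 0.69, -0.0, 0.0, 0.0]
--- [0.5403 0.1337 0.1873] err 0.0 mm
[-0.3, -0.0, 0.72, -0.0, 0.0, 0.0]
--- [0.5396 0.1263 0.1693] err 0.1 mm
[-0.22, 0.0, 0.75, -0.0, 0.0, 0.0]
--- [0.5391 0.1208 0.1506] err 0.1 mm
[-0.15, 0.0, 0.77, -0.0, 0.0, 0.0]
--- [0.5388 0.1171 0.1313] err 0.1 mm
[-0.07, 0.0, 0.77, -0.0, 0.0, 0.0]
--- [0.5386 0.1153 0.1121] err 0.1 mm
[-0.01, 0.0, 0.16, -0.0, 0.0, 0.0]
--- [0.5386 0.1151 0.1081] err 0.1 mm
```

View pics/d8.png

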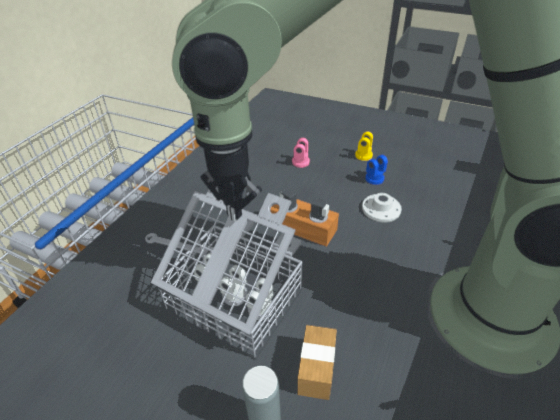

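Request:
move_arm([
  [-0.09,0,0.1,0,0,0],
  [-0.43,0,0.65,0,0,0],
  [-0.37,0,0.69,0,0,0],
  [-0.3,0,0.72,0,0,0],
  [-0.22,0,0.75,0,0,0],
])

```text
clock: 28.0
position: [0.5389, 0.1211, 0.1508]
tool_rot: [3.14, -0.001, 1.484]
force: [1.3, -0.3, 1.0]
grip_width: -0.0
```

Request:
move_arm([
  [-0.15,0,0.6,0,0,0],
  [-0.07,0,0.6,0,0,0],
  [0,0,0.3,0,0,0],
  [0,0,0.15,0,0,0],
  [0,0,0,0,0,0],
])

```text
clock: 28.5
position: [0.5381, 0.1156, 0.1118]
tool_rot: [3.14, 0.001, 1.483]
force: [-13.4, -5.8, 38.7]
grip_width: -0.0003
```

```bash
python3 -c "
from arc import *
st();"
```

```text
28.5 [0.5381 0.1156 0.1118] [3.140e+00 1.000e-03 1.483e+00] F [-13.4  -5.8  38.7] w -0.0003 q [-0.05  0.59 -0.37  1.89  0.31  0.73 -0.69]
```

The lid stopped at z=0.1118 with 39 N of push, so it is shut. Retreating to look at the lid and the pins.

Request:
move_arm([
  [0,0,-1,0,0,0],
  [0,0,-1,0,0,0],
  [0,0,-1,0,0,0],
  [-0.5,0,-1,0,0,0],
  [-1,0,-1,0,0,0],
], claw=-0.6)

```text
clock: 29.0
position: [0.5347, 0.0797, 0.2362]
tool_rot: [3.141, -0.001, 1.487]
force: [1.0, 0.4, 0.5]
grip_width: 0.0688
```

Request:
move_arm([
  [-1,0.2,-0.5,0,0,0.01],
  [-1,0.2,0,0,0,0.01],
  [-1,0.2,0,0,0,0],
  [-1,0.2,0,0,0,0],
  [0,0,0,0,0,0],
])

```text
clock: 29.5
position: [0.5421, -0.0269, 0.2475]
tool_rot: [3.141, 0.001, 1.417]
force: [0.6, 0.1, -0.0]
grip_width: 0.0681
```

```bash
python3 -c "
from arc import *
st();
for n in ['scene','side','wrist']: grab(n,n+'9.png')"
```

```text
29.5 [ 0.5421 -0.0269  0.2475] [3.141e+00 1.000e-03 1.417e+00] F [ 0.6  0.1 -0. ] w 0.0681 q [ 0.23  0.39 -0.38  1.79  0.17  0.99 -0.38]
```

View pics/wrist9.png

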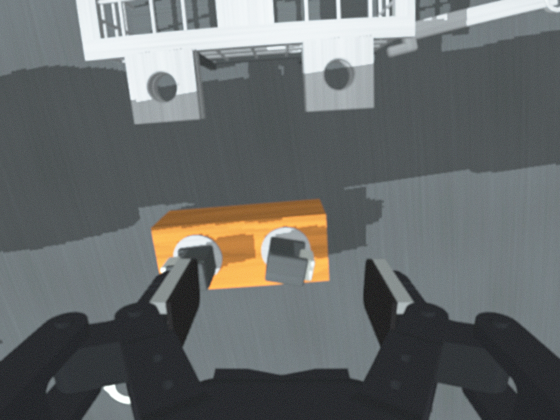

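View pics/scene9.png

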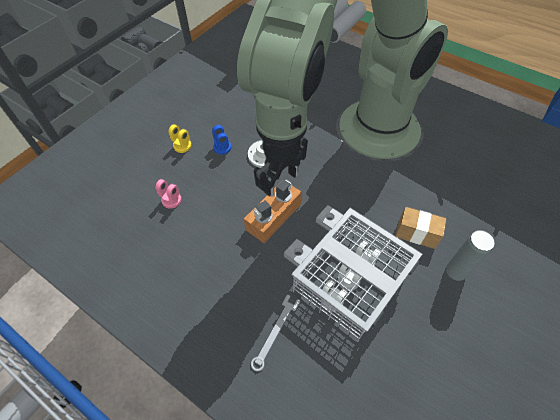

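The lid is shut, with tongue holes at wrist (161,87) and (339,73). I'll measure the holes and pins in crops.

```bash
python3 - <<'E'
from pl import *
s=cv2.imread('pics/wrist9.png')
a=cv2.resize(s[45:130,110:400],None,fx=2.7,fy=2.7,interpolation=cv2.INTER_CUBIC)
b=cv2.resize(s[190:300,140:340],None,fx=3.9,fy=3.3,interpolation=cv2.INTER_CUBIC)[:, :783]
b=cv2.copyMakeBorder(b,0,0,0,783-b.shape[1],cv2.BORDER_CONSTANT)
cv2.imwrite('pics/c9.png',np.vstack([a[:,:783],b]))
X=atz('wrist',[[161,87],[339,73]],.114);print(X)
E
```

```text
[[0.46805872 0.07304629 0.114     ]
 [0.59821186 0.06291252 0.114     ]]
```

View pics/c9.png

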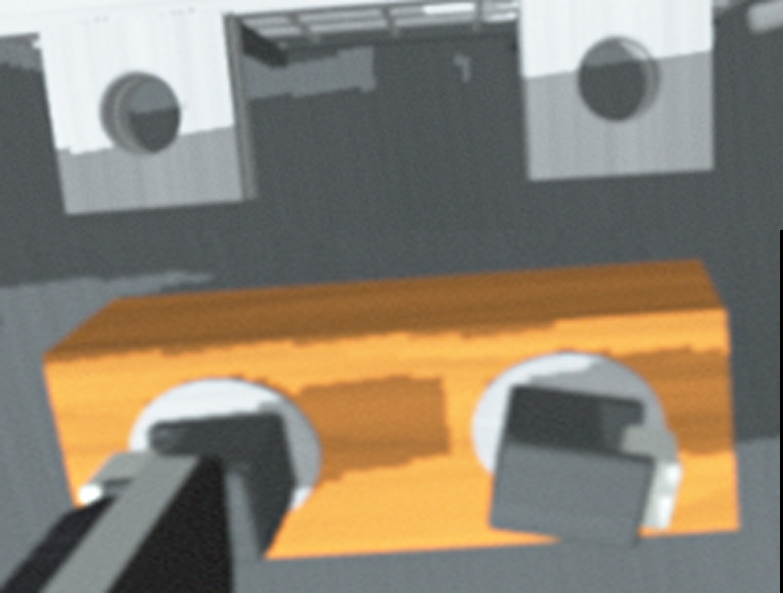

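```bash
cat > r6.py <<'E'
from fit import *
import pl
cw=viewer.camera_info('wrist')
print('holes',atz('wrist',[[162.2,86.9],[338.9,74.3]],.114,cw).round(4).tolist())
h=np.array([[.017,.013,0],[.017,-.013,0],[-.017,-.013,0],[-.017,.013,0]])
uv=[[308,259.7],[303.3,286.1],[265.6,279.4],[269.5,256.1]]
for z in (.108,.111):
    f=lambda p:(proj('wrist',h@Rz(p[2]).T+[p[0],p[1],z],cw)-uv).ravel()
    r=least_squares(f,[.5,-.08,0]);print(z,r.x.round(4),r.fun.round(1))
pl.pl((.538,-.09,.2,1.26))
E
python3 r6.py
```

```text
holes [[0.469, 0.073, 0.114], [0.598, 0.062, 0.114]]
0.108 [ 0.5379 -0.0885 -0.2969] [ 0.9 -0.3  0.5  0.6 -0.8  2.1 -0.5 -2.2]
0.111 [ 0.538  -0.0871 -0.297 ] [ 1.1 -0.4  0.6  0.8 -1.   2.2 -0.7 -2.4]
[-0.89, 0.08, 0.63, 0.0, -0.0, 0.017]
[-0.89, 0.13, 0.63, 0.0, -0.0, 0.017]
[-0.87, 0.18, 0.63, 0.0, -0.0, 0.017]
--- [ 0.5381 -0.0899  0.2   ] err 0.2 mm
```

Request:
move_arm([
  [-0.88,0.08,0.63,0,0,0.016],
  [-0.88,0.13,0.63,0,0,0.016],
  [-0.85,0.18,0.63,0,0,0.016],
  [0,0,0,0,0,0],
])

```text
clock: 30.05
position: [0.5373, -0.0915, 0.1979]
tool_rot: [-3.139, 0.001, 1.266]
force: [-0.0, 0.7, -0.0]
grip_width: 0.0684
```

```bash
python3 -c "
from arc import *
st();
grab('wrist','w10.png'); print(proj('wrist',[[.538,-.0885,.11]]))
pl((.538,-.0885,.12,1.265),(.538,-.0885,.067,1.265))"
```

```text
30.05 [ 0.5373 -0.0915  0.1979] [-3.139e+00  1.000e-03  1.266e+00] F [-0.   0.7 -0. ] w 0.0684 q [ 0.3   0.45 -0.32  1.83  0.18  0.89 -0.41]
[[279.52456961 212.19558526]]
[0.01, -0.0, 0.79, -0.0, 0.0, 0.0]
[0.01, -0.0, 0.79, -0.0, 0.0, 0.0]
[0.02, -0.0, 0.79, -0.0, 0.0, 0.001]
[0.01, -0.01, 0.79, -0.0, 0.0, 0.0]
--- [ 0.538  -0.0885  0.12  ] err 0.0 mm
[0.0, 0.0, 0.71, -0.0, 0.0, 0.0]
[0.0, 0.0, 0.71, -0.0, 0.0, 0.0]
[0.0, 0.0, 0.7, -0.0, 0.0, 0.0]
--- [ 0.5379 -0.0885  0.067 ] err 0.1 mm
```

View pics/w10.png

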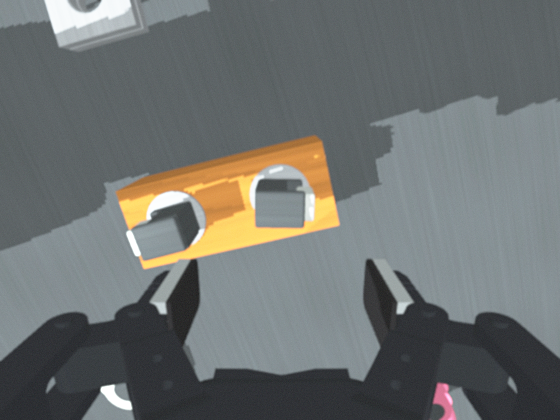

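Pin P's head is centred at (280,208), square to the jaws, with its button on the right. Descending to grip the button.

Request:
move_arm([
  [0.01,0,0.79,0,0,0],
  [0.01,0,0.79,0,0,0],
  [0.02,0,0.79,0,0,0],
  [0.01,0,0.79,0,0,0],
  [0.02,0,0.7,0,0,0],
])

```text
clock: 30.6
position: [0.5393, -0.0864, 0.1029]
tool_rot: [3.141, -0.001, 1.272]
force: [0.7, 0.2, -0.1]
grip_width: 0.0679
```

Request:
move_arm([
  [0.01,0,0.71,0,0,0],
  [0,0,0.65,0,0,0],
  [0,0,0,0,0,0],
  [0,0,0,0,0,0],
])

```text
clock: 31.0
position: [0.5394, -0.0869, 0.0698]
tool_rot: [3.141, -0.001, 1.271]
force: [0.5, -0.2, -0.8]
grip_width: 0.0681
```

```bash
python3 -c "
from arc import *
st();pl((.538,-.0885,.067,1.265))"
```

```text
31.0 [ 0.5394 -0.0869  0.0698] [ 3.141e+00 -1.000e-03  1.271e+00] F [ 0.5 -0.2 -0.8] w 0.0681 q [ 0.24  0.64 -0.27  1.92  0.27  0.62 -0.49]
[-0.08, -0.03, 0.11, 0.0, -0.0, 0.002]
--- [ 0.5381 -0.0886  0.0671] err 0.1 mm
```

Request:
move_arm([
  [-0.08,-0.03,0.11,0,0,0],
  [0,0,0,0,0,0],
])

```text
clock: 31.2
position: [0.5376, -0.0899, 0.0669]
tool_rot: [3.141, -0.0, 1.269]
force: [-0.5, -0.4, 0.1]
grip_width: 0.0683
```

Request:
move_arm([
  [0,0,0,0,0,0],
  [0,0,0,0,0,0],
  [0,0,0,0,0,0],
  [0,0,0,0,0,0],
  [0,0,0,0,0,0],
], claw=1, force=60)

```text
clock: 31.7
position: [0.5366, -0.0895, 0.0673]
tool_rot: [-3.14, 0.001, 1.27]
force: [-13.8, 3.8, 27.3]
grip_width: 0.0334
```

```bash
python3 -c "
from arc import *
st();grab('side','d10.png');grab('scene','s10.png')
d=cv2.imread('pics/d10.png');s=cv2.imread('pics/s10.png')
cv2.imwrite('pics/c10.png',np.hstack([cv2.resize(d[150:250,230:360],None,fx=3,fy=3),cv2.resize(s[150:250,220:350],None,fx=3,fy=3)]))"
```

```text
31.7 [ 0.5366 -0.0895  0.0673] [-3.14e+00  1.00e-03  1.27e+00] F [-13.8   3.8  27.3] w 0.0334 q [ 0.25  0.64 -0.26  1.93  0.27  0.61 -0.49]
```

View pics/c10.png

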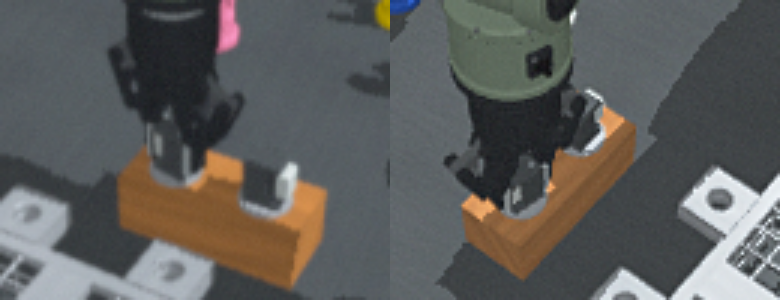

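The grip width of 33.4 mm shows the button is pressed flush. Lifting straight up.

Request:
move_arm([
  [0,0,-0.3,0,0,0],
  [0,0,-0.8,0,0,0],
  [0,0,-1,0,0,0],
  [0,0,-1,0,0,0],
  [0,0,-1,0,0,0],
])

```text
clock: 32.3
position: [0.5373, -0.0898, 0.17]
tool_rot: [-3.142, -0.0, 1.269]
force: [-0.8, -0.8, -1.9]
grip_width: 0.0335
```

Request:
move_arm([
  [0,0,-1,0,0,0],
  [0,0,-0.6,0,0,0],
  [0,0,0,0,0,0],
  [0,0,0,0,0,0],
])

```text
clock: 32.7
position: [0.5373, -0.0899, 0.2085]
tool_rot: [-3.142, 0.0, 1.269]
force: [-0.4, 0.5, -2.3]
grip_width: 0.0334
```

```bash
python3 -c "
from arc import *
st();grab('side','d11.png');grab('scene','s11.png');grab('wrist','w11.png')
d=cv2.imread('pics/d11.png');s=cv2.imread('pics/s11.png')
cv2.imwrite('pics/c11.png',np.hstack([cv2.resize(d[100:230,220:350],None,fx=3,fy=3),cv2.resize(s[130:260,200:330],None,fx=3,fy=3)]))
o=bot.observe()
"
```

```text
32.7 [ 0.5373 -0.0899  0.2085] [-3.142  0.     1.269] F [-0.4  0.5 -2.3] w 0.0334 q [ 0.3   0.44 -0.33  1.82  0.17  0.91 -0.41]
```

View pics/c11.png

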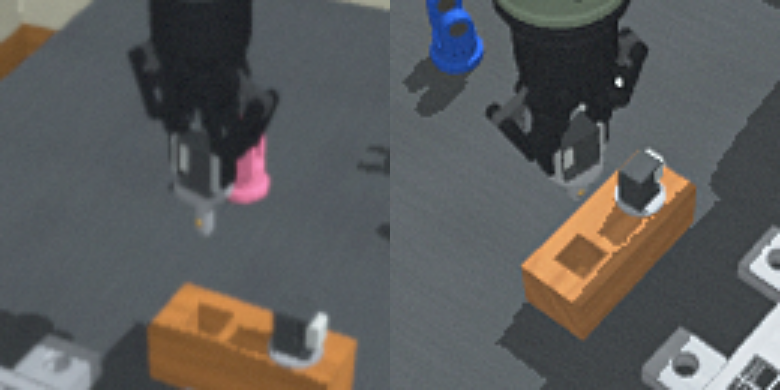

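View pics/w11.png

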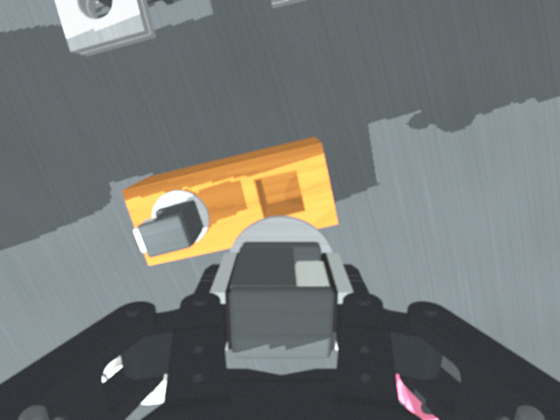

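```bash
cat > r7.py <<'E'
from fit import *
cw=viewer.camera_info('wrist'); o=bot.observe(); p=np.array(o['position']); R=Rot.from_euler('xyz',o['tool_rot']).as_matrix()
im={'wrist':'pics/w11.png','side':'pics/d11.png','scene':'pics/s11.png'}
ci['wrist']=cw
h=np.array([[x,y,z] for z in(.003,.051) for x,y in((.017,.013),(.017,-.013),(-.017,-.013),(-.017,.013))])
outs=[]
for n in im:
    s=cv2.imread(im[n])
    k={'wrist':2,'side':6,'scene':6}[n]; u0,v0={'wrist':(180,180),'side':(255,115),'scene':(235,150)}[n]
    big=cv2.resize(s[v0:v0+int(400/k),u0:u0+int(400/k)],None,fx=k,fy=k,interpolation=cv2.INTER_CUBIC)
    for dx,col in((-.004,(255,0,0)),(0,(0,255,0)),(.004,(0,0,255))):
        base=p+R@[dx,0,.0073]
        def P(q): # pin frame z up ; x along tool y
            q=np.atleast_2d(q); return base+q[:,:1]*(R[:,1])+q[:,1:2]*R[:,0]-q[:,2:]*R[:,2]
        for poly in (circ(.024,0),circ(.024,.003),circ(.008,-.038),circ(.008,0),h[4:]):
            uv=(proj(n,P(poly),ci[n])-[u0,v0]+.5)*k
            cv2.polylines(big,[uv.astype(np.int32)],True,col,1)
    outs.append(big[:396,:396])
cv2.imwrite('pics/c12.png',np.hstack(outs[:2])); cv2.imwrite('pics/c13.png',outs[2])
E
python3 r7.py
```

```text
(no output)
```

View pics/c12.png

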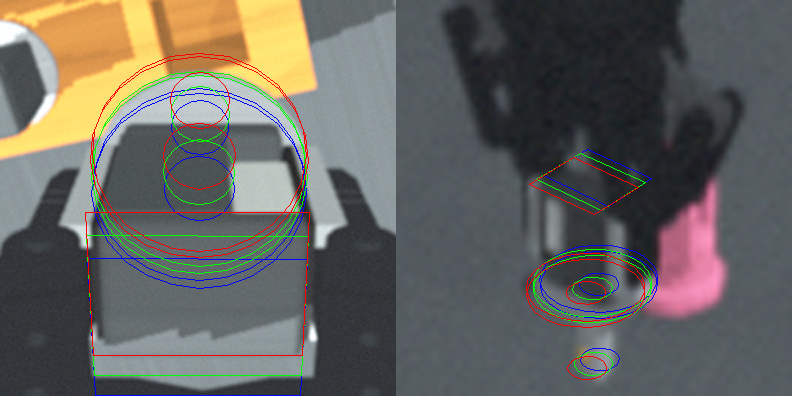

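View pics/c13.png

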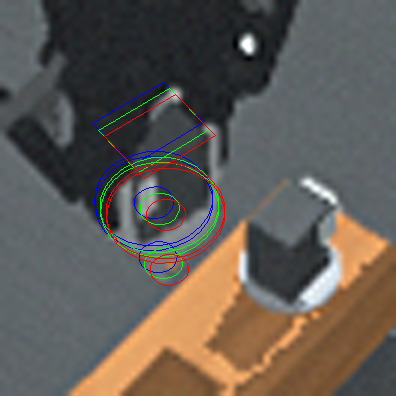

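The pin is upright and centred on the tool axis to within about 2 mm; the dx=0 outline matches the shoulder disc. Moving just short of hole_far to re-measure the hole from above.

```bash
python3 -c "
from arc import *
pl((.59,.0,.21,1.4))"
```

```text
[0.81, 0.19, -0.02, -0.0, 0.0, -0.008]
[0.81, 0.21, -0.02, -0.0, 0.0, -0.008]
[0.8, 0.23, -0.02, -0.0, 0.0, -0.009]
[0.79, 0.26, -0.01, -0.0, 0.0, -0.008]
[0.79, 0.28, -0.02, -0.0, 0.0, -0.009]
--- [ 0.5901 -0.      0.21  ] err 0.1 mm
```

Request:
move_arm([
  [0.81,0.19,-0.02,0,0,-0.008],
  [0.81,0.21,-0.02,0,0,-0.008],
  [0.8,0.23,-0.02,0,0,-0.009],
  [0.79,0.26,-0.02,0,0,-0.008],
  [0.79,0.28,0,0,0,-0.009],
])

```text
clock: 33.35
position: [0.5915, 0.0019, 0.2107]
tool_rot: [-3.141, -0.0, 1.404]
force: [1.0, 0.1, -1.0]
grip_width: 0.0332
```

Request:
move_arm([
  [0,0,0,0,0,0],
  [0,0,0,0,0,0],
])

```text
clock: 33.55
position: [0.5908, 0.0008, 0.2105]
tool_rot: [-3.141, 0.0, 1.403]
force: [-0.6, 0.0, -1.1]
grip_width: 0.0333
```

```bash
python3 -c "
from arc import *
st();im=grab('wrist','w14.png')
cv2.imwrite('pics/c14.png',cv2.resize(im[100:260,130:420,::-1],None,fx=2.7,fy=2.7,interpolation=cv2.INTER_CUBIC))
print(proj('wrist',[[.598,.0615,.114],[.469,.0725,.114]]))
"
```

```text
33.55 [0.5908 0.0008 0.2105] [-3.141  0.     1.403] F [-0.6  0.  -1.1] w 0.0333 q [ 0.16  0.51 -0.37  1.7   0.21  0.97 -0.46]
[[275.1679586  118.41379846]
 [ 81.9048229  136.9230668 ]]
```

View pics/w14.png

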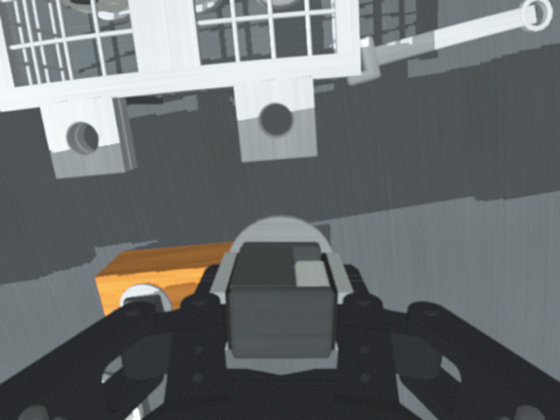

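View pics/c14.png

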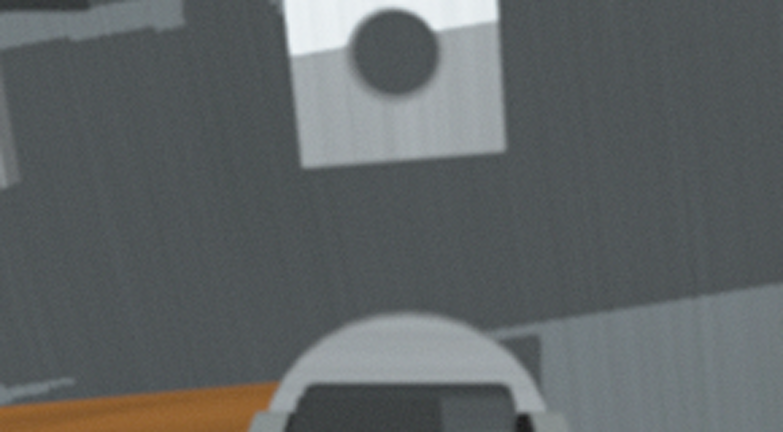

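```bash
python3 -c "
from arc import *
pl((.5987,.0605,.2,1.4),(.5987,.0605,.172,1.4))"
```

```text
[0.81, -0.03, 0.14, -0.0, 0.0, 0.0]
[0.81, -0.03, 0.14, -0.0, 0.0, 0.0]
[0.82, -0.03, 0.14, -0.0, 0.0, 0.001]
--- [0.5986 0.0605 0.2   ] err 0.1 mm
[0.0, 0.0, 0.56, -0.0, 0.0, -0.0]
[0.0, 0.0, 0.56, -0.0, 0.0, -0.0]
--- [0.5986 0.0605 0.172 ] err 0.1 mm
```

Request:
move_arm([
  [0.81,-0.03,0.14,0,0,0],
  [0.81,-0.03,0.14,0,0,0],
  [0.82,-0.03,0.14,0,0,0.001],
  [0,0,0.56,0,0,0],
  [0,0,0.4,0,0,0],
])

```text
clock: 34.1
position: [0.5983, 0.0599, 0.1754]
tool_rot: [-3.141, 0.001, 1.398]
force: [-0.0, -0.9, -2.8]
grip_width: 0.0336
```

Request:
move_arm([
  [0,0,0,0,0,0],
  [0,0,0,0,0,0],
])

```text
clock: 34.3
position: [0.5986, 0.0594, 0.1763]
tool_rot: [-3.141, 0.0, 1.397]
force: [0.4, -0.1, -1.9]
grip_width: 0.0331
```

```bash
cat > r8.py <<'E'
import sys
from fit import *
import pl
hx,hy=float(sys.argv[1]),float(sys.argv[2])
pl.st(); o=bot.observe(); p=np.array(o['position']); R=Rot.from_euler('xyz',o['tool_rot']).as_matrix()
outs=[]
for n in('side','scene'):
    s=grab(n,'t.png')[:,:,::-1]; k=6
    c=proj(n,[[hx,hy,.13]],ci[n])[0]; u0,v0=(c-33).astype(int)
    big=np.ascontiguousarray(cv2.resize(s[v0:v0+66,u0:u0+66],None,fx=k,fy=k,interpolation=cv2.INTER_CUBIC))
    for poly,col in((circ(.011,0)+[hx,hy,.114],(0,255,255)),(circ(.0075,0)+[p[0],p[1],p[2]-.0073-.044],(0,255,0)),(circ(.024,0)+[p[0],p[1],p[2]-.0073],(0,255,0))):
        cv2.polylines(big,[((proj(n,poly,ci[n])-[u0,v0]+.5)*k).astype(np.int32)],True,col,1)
    outs.append(big)
cv2.imwrite('pics/'+sys.argv[3],np.hstack(outs))
pl.pl((hx,hy,p[2],1.4))
E
python3 r8.py .5987 .0605 c15.png
```

```text
34.3 [0.5986 0.0594 0.1763] [-3.141  0.     1.397] F [ 0.4 -0.1 -1.9] w 0.0331 q [ 0.05  0.57 -0.36  1.7   0.24  0.92 -0.58]
[0.03, -0.01, 0.02, 0.0, -0.0, -0.001]
--- [0.5988 0.0606 0.1763] err 0.1 mm
```

View pics/c15.png

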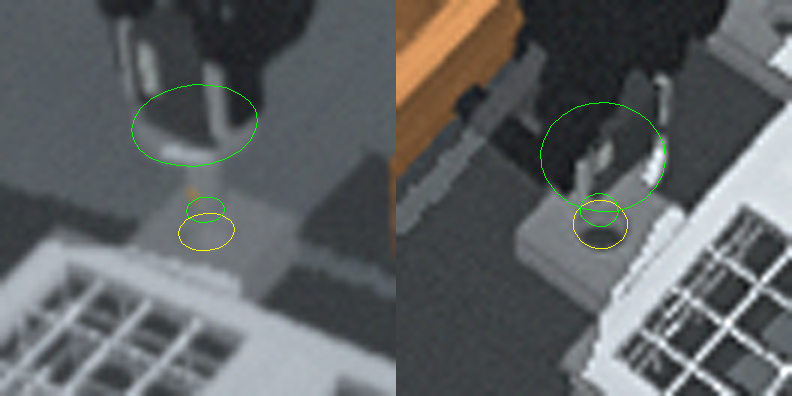

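The pin tip lies right above the hole in both views. Inserting slowly.

Request:
move_arm([
  [0.04,0,0.15,0,0,0],
  [0,0,0.25,0,0,0],
  [0,0,0.25,0,0,0],
  [0,0,0.25,0,0,0],
  [0,0,0,0,0,0],
])

```text
clock: 34.9
position: [0.5983, 0.0613, 0.1527]
tool_rot: [-3.14, 0.0, 1.398]
force: [0.1, 0.1, -0.8]
grip_width: 0.0331
```

```bash
python3 -c "
from arc import *
st()"
```

```text
34.9 [0.5983 0.0613 0.1527] [-3.14   0.     1.398] F [ 0.1  0.1 -0.8] w 0.0331 q [ 0.04  0.6  -0.35  1.72  0.26  0.87 -0.59]
```

Request:
move_arm([
  [0,0,0.25,0,0,0],
  [0,0,0.25,0,0,0],
  [0,0,0.25,0,0,0],
  [0,0,0.25,0,0,0],
  [0,0,0,0,0,0],
])

```text
clock: 35.4
position: [0.5983, 0.0614, 0.1278]
tool_rot: [-3.14, 0.0, 1.398]
force: [-0.4, 0.2, -1.9]
grip_width: 0.0337
```

```bash
python3 -c "
from arc import *
st()"
```

```text
35.4 [0.5983 0.0614 0.1278] [-3.14   0.     1.398] F [-0.4  0.2 -1.9] w 0.0337 q [ 0.03  0.63 -0.34  1.74  0.27  0.82 -0.61]
```

Request:
move_arm([
  [0,0,0.12,0,0,0],
  [0,0,0.08,0,0,0],
  [0,0,0.06,0,0,0],
  [0,0,0,0,0,0],
])

```text
clock: 35.8
position: [0.5988, 0.0614, 0.1222]
tool_rot: [-3.141, 0.0, 1.398]
force: [-1.2, -0.3, -1.5]
grip_width: 0.0337
```

```bash
python3 -c "
from arc import *
st()"
```

```text
35.8 [0.5988 0.0614 0.1222] [-3.141  0.     1.398] F [-1.2 -0.3 -1.5] w 0.0337 q [ 0.03  0.63 -0.34  1.74  0.28  0.81 -0.61]
```

Request:
move_arm([
  [0,0,0.06,0,0,0],
  [0,0,0.05,0,0,0],
  [0,0,0,0,0,0],
])

```text
clock: 36.1
position: [0.599, 0.0615, 0.1211]
tool_rot: [3.141, 0.0, 1.398]
force: [-10.3, -0.3, 23.7]
grip_width: 0.0332
```

```bash
python3 -c "
from arc import *
st()"
```

```text
36.1 [0.599  0.0615 0.1211] [3.141 0.    1.398] F [-10.3  -0.3  23.7] w 0.0332 q [ 0.03  0.64 -0.34  1.74  0.28  0.81 -0.61]
```

The shoulder is seated: 24 N at the expected z=0.121. Releasing.

Request:
move_arm([
  [0,0,0,0,0,0],
  [0,0,0,0,0,0],
  [0,0,0,0,0,0],
  [0,0,0,0,0,0],
], claw=-0.6)

```text
clock: 36.5
position: [0.5988, 0.0614, 0.1194]
tool_rot: [-3.141, -0.0, 1.398]
force: [-0.3, -0.1, -0.5]
grip_width: 0.0684
```

Request:
move_arm([
  [0,0,-0.5,0,0,0],
  [0,0,-1,0,0,0],
  [0,0,-1,0,0,0],
  [0,0,-1,0,0,0],
  [0,0,-1,0,0,0],
])

```text
clock: 37.0
position: [0.5988, 0.0614, 0.234]
tool_rot: [3.141, -0.0, 1.398]
force: [0.4, -0.1, 0.6]
grip_width: 0.0684
```

```bash
python3 -c "
from arc import *
st();grab('wrist','w16.png')
pl((.5,-.085,.24,1.5),(.453,-.085,.2,1.52))"
```

```text
37.0 [0.5988 0.0614 0.234 ] [ 3.141 -0.     1.398] F [ 0.4 -0.1  0.6] w 0.0684 q [ 0.06  0.5  -0.38  1.65  0.21  1.03 -0.55]
[-0.92, -0.42, -0.01, 0.0, -0.0, -0.005]
[-0.92, -0.43, -0.02, 0.0, -0.0, -0.005]
[-0.91, -0.45, -0.01, 0.0, -0.0, -0.004]
[-0.91, -0.46, -0.02, 0.0, -0.0, -0.005]
[-0.9, -0.48, -0.01, 0.001, -0.0, -0.004]
[-0.89, -0.48, -0.02, 0.0, -0.0, -0.005]
[-0.88, -0.5, -0.01, 0.001, -0.0, -0.004]
--- [ 0.5001 -0.0849  0.24  ] err 0.1 mm
[-0.07, -0.94, 0.8, -0.0, -0.0, -0.003]
[-0.06, -0.94, 0.8, -0.0, -0.0, -0.004]
--- [ 0.4529 -0.0849  0.2   ] err 0.1 mm
```

View pics/w16.png

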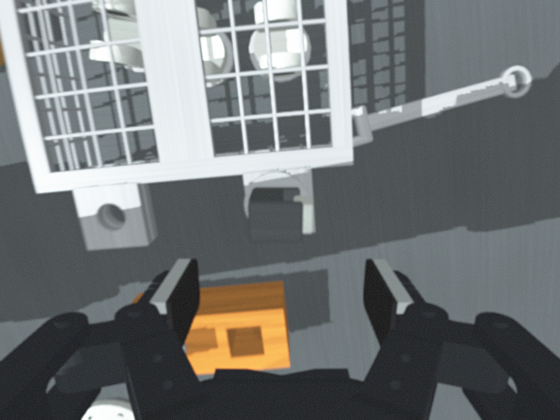

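Pin P sits in hole_far at (276,215), with its button visibly out on the right. Now pin Q.

Request:
move_arm([
  [-0.92,-0.42,0,0,0,-0.005],
  [-0.92,-0.43,0,0,0,-0.005],
  [-0.91,-0.45,0,0,0,-0.005],
  [-0.91,-0.46,0,0,0,-0.005],
  [-0.9,-0.48,0,0,0,-0.004],
])

```text
clock: 37.55
position: [0.5267, -0.0444, 0.2328]
tool_rot: [3.141, 0.0, 1.474]
force: [0.4, -0.5, 0.8]
grip_width: 0.0684
```

Request:
move_arm([
  [-0.89,-0.48,0,0,0,-0.005],
  [-0.88,-0.5,0,0,0,-0.004],
  [-0.07,-0.94,0.6,0,0,-0.003],
  [-0.06,-0.94,0.6,0,0,-0.004],
  [0,0,0,0,0,0],
])

```text
clock: 38.05
position: [0.4489, -0.0861, 0.2014]
tool_rot: [-3.139, 0.001, 1.524]
force: [-0.8, -0.7, 0.3]
grip_width: 0.0684
```

```bash
python3 -c "
from arc import *
st();im=grab('wrist','w17.png')
cv2.imwrite('pics/c17.png',cv2.resize(im[130:290,200:380,::-1],None,fx=3.7,fy=3.7,interpolation=cv2.INTER_CUBIC))
print(proj('wrist',[[.452,-.0848,.108]]))"
```

```text
38.05 [ 0.4489 -0.0861  0.2014] [-3.139e+00  1.000e-03  1.524e+00] F [-0.8 -0.7  0.3] w 0.0684 q [ 0.39  0.32 -0.4   2.04  0.17  0.82 -0.16]
[[281.36967014 209.78132948]]
```

View pics/c17.png

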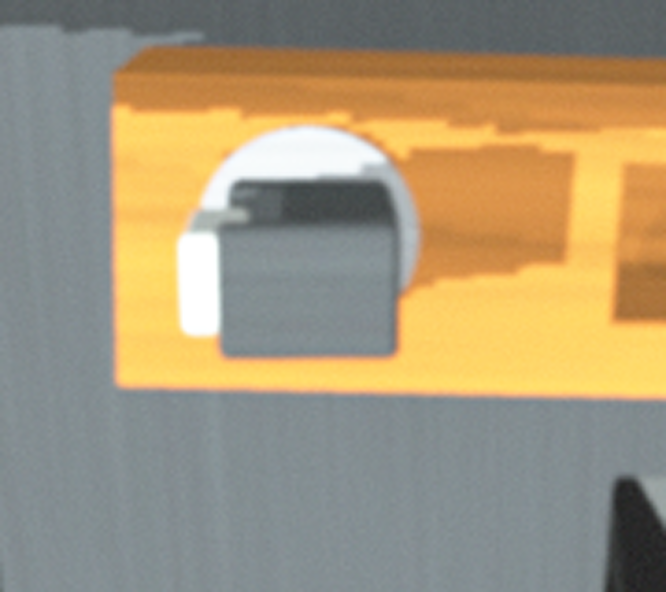

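```bash
python3 -c "
from arc import *
pl((.4525,-.0845,.12,1.52),(.4525,-.0845,.0675,1.52))"
```

```text
[0.02, 0.02, 0.82, -0.0, 0.0, 0.0]
[0.01, 0.01, 0.82, -0.0, 0.0, 0.0]
[0.02, 0.02, 0.83, -0.0, 0.0, 0.001]
[0.01, 0.01, 0.82, -0.0, 0.0, 0.0]
--- [ 0.4524 -0.0846  0.12  ] err 0.1 mm
[0.0, 0.0, 0.7, -0.0, 0.0, 0.0]
[0.0, 0.0, 0.7, -0.0, 0.0, 0.0]
[0.0, 0.01, 0.7, -0.0, 0.0, 0.0]
--- [ 0.4526 -0.0846  0.0675] err 0.1 mm
```

Request:
move_arm([
  [0.02,0.04,0.82,0,0,0],
  [0.01,0.04,0.82,0,0,0],
  [0.02,0.03,0.83,0,0,0],
  [0.01,0.03,0.82,0,0,0],
  [0,0,0,0,0,0],
])

```text
clock: 38.6
position: [0.4554, -0.084, 0.1186]
tool_rot: [-3.139, -0.0, 1.524]
force: [-1.0, 0.1, -0.2]
grip_width: 0.0685
```

```bash
python3 -c "
from arc import *
st();pl((.4525,-.0845,.0675,1.52))"
```

```text
38.6 [ 0.4554 -0.084   0.1186] [-3.139 -0.     1.524] F [-1.   0.1 -0.2] w 0.0685 q [ 0.33  0.46 -0.35  2.1   0.27  0.62 -0.25]
[-0.01, -0.06, 1.0, -0.0, -0.0, 0.001]
[-0.02, -0.05, 1.0, -0.001, -0.0, 0.0]
--- [ 0.4525 -0.0846  0.0686] err 1.1 mm
```

Request:
move_arm([
  [-0.01,-0.06,0.9,0,0,0],
  [-0.01,-0.04,0.9,0,0,0],
  [0,0,0.2,0,0,0],
  [0,0,0,0,0,0],
])

```text
clock: 39.0
position: [0.4534, -0.0847, 0.0704]
tool_rot: [-3.142, 0.0, 1.524]
force: [-0.5, 0.3, 0.8]
grip_width: 0.0682
```

```bash
python3 -c "
from arc import *
st();pl((.4525,-.0845,.0675,1.52))"
```

```text
39.0 [ 0.4534 -0.0847  0.0704] [-3.142  0.     1.524] F [-0.5  0.3  0.8] w 0.0682 q [ 0.29  0.55 -0.3   2.13  0.33  0.5  -0.31]
[0.0, -0.04, 0.11, -0.0, 0.0, 0.001]
--- [ 0.4524 -0.0846  0.0676] err 0.2 mm
```

Request:
move_arm([
  [0,-0.03,0.11,0,0,0],
  [0,0,0,0,0,0],
])

```text
clock: 39.2
position: [0.4526, -0.0849, 0.0678]
tool_rot: [3.14, 0.0, 1.524]
force: [-0.1, -1.0, -0.6]
grip_width: 0.0688
```

Request:
move_arm([
  [0,0,0,0,0,0],
  [0,0,0,0,0,0],
  [0,0,0,0,0,0],
  [0,0,0,0,0,0],
  [0,0,0,0,0,0],
], claw=1)

```text
clock: 39.7
position: [0.454, -0.0849, 0.0682]
tool_rot: [3.138, 0.0, 1.524]
force: [2.3, -1.8, 17.5]
grip_width: 0.0334
```

```bash
python3 -c "
from arc import *
st()"
```

```text
39.7 [ 0.454  -0.0849  0.0682] [3.138 0.    1.524] F [ 2.3 -1.8 17.5] w 0.0334 q [ 0.29  0.55 -0.3   2.14  0.33  0.49 -0.31]
```

Request:
move_arm([
  [0,0,-0.3,0,0,0],
  [0,0,-0.8,0,0,0],
  [0,0,-1,0,0,0],
  [0,0,-1,0,0,0],
  [0,0,-1,0,0,0],
])

```text
clock: 40.2
position: [0.4518, -0.0847, 0.1708]
tool_rot: [-3.141, -0.0, 1.524]
force: [0.2, 0.4, -1.6]
grip_width: 0.0334
```

Request:
move_arm([
  [0,0,-1,0,0,0],
  [0,0,-0.6,0,0,0],
  [0.8,0,0,0,0,0],
  [0.8,0,0,0,0,0],
  [0.8,0,0,0,0,0],
])

```text
clock: 40.7
position: [0.4547, -0.0242, 0.2099]
tool_rot: [3.142, 0.0, 1.524]
force: [0.5, 0.5, -1.6]
grip_width: 0.0337
```

Request:
move_arm([
  [0,0,0,0,0,0],
  [0,0,0,0,0,0],
])

```text
clock: 40.9
position: [0.4547, -0.0248, 0.2097]
tool_rot: [-3.141, 0.0, 1.525]
force: [1.0, -0.9, -2.0]
grip_width: 0.0335
```

```bash
python3 -c "
from arc import *
st();im=grab('wrist','w18.png')
cv2.imwrite('pics/c18.png',cv2.resize(im[90:250,180:420,::-1],None,fx=3.2,fy=3.2,interpolation=cv2.INTER_CUBIC))
print(proj('wrist',[[.469,.0725,.114],[.598,.061,.114]]))
pl((.469,.0725,.2,1.5))"
```

```text
40.9 [ 0.4547 -0.0248  0.2097] [-3.141  0.     1.525] F [ 1.  -0.9 -2. ] w 0.0335 q [ 0.28  0.31 -0.44  2.04  0.17  0.83 -0.3 ]
[[295.32082085  58.46028745]
 [496.88561241  71.76884496]]
[0.98, 0.1, 0.1, -0.0, 0.0, 0.002]
[0.98, 0.09, 0.1, -0.0, 0.0, 0.002]
[0.99, 0.08, 0.09, -0.0, 0.0, 0.002]
[0.99, 0.08, 0.1, -0.0, 0.0, 0.002]
--- [0.4691 0.0726 0.1999] err 0.2 mm
```

View pics/w18.png

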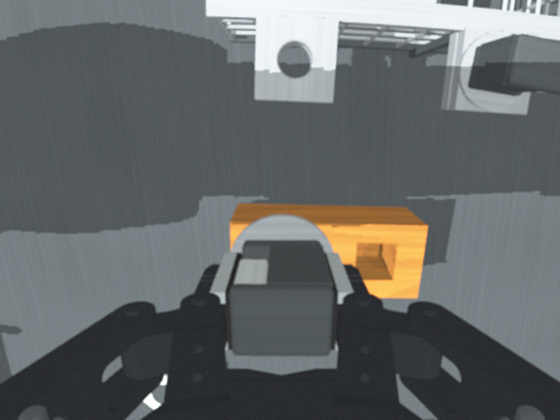

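View pics/c18.png

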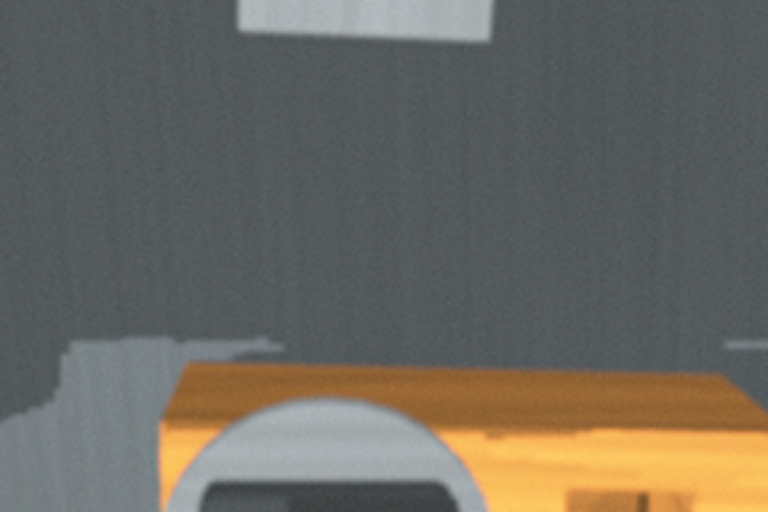

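Pin Q is held the same way. The near hole at (295,60) agrees with the prediction, so the target is (0.469, 0.0722).

Request:
move_arm([
  [0.98,0.1,0.1,0,0,0.002],
  [0.98,0.09,0.1,0,0,0.002],
  [0.98,0.08,0.1,0,0,0.002],
  [0.97,0.08,0.1,0,0,0.002],
  [0,0,0.5,0,0,0],
])

```text
clock: 41.45
position: [0.4701, 0.0747, 0.1877]
tool_rot: [3.14, -0.002, 1.501]
force: [-0.1, 0.6, -1.3]
grip_width: 0.0334
```

Request:
move_arm([
  [0,0,0.4,0,0,0],
  [0,0,0,0,0,0],
  [0,0,0,0,0,0],
])

```text
clock: 41.75
position: [0.4691, 0.0713, 0.1769]
tool_rot: [-3.141, 0.0, 1.497]
force: [0.8, -0.4, -1.5]
grip_width: 0.0333
```

```bash
sed -i 's/,1.4))/,float(o["tool_rot"][2])))/' r8.py; python3 r8.py .469 .0722 c19.png
```

```text
41.75 [0.4691 0.0713 0.1769] [-3.141  0.     1.497] F [ 0.8 -0.4 -1.5] w 0.0333 q [ 0.08  0.39 -0.45  2.02  0.24  0.78 -0.58]
[0.02, -0.02, 0.02, 0.0, 0.0, 0.0]
--- [0.4689 0.0722 0.1769] err 0.1 mm
```

View pics/c19.png

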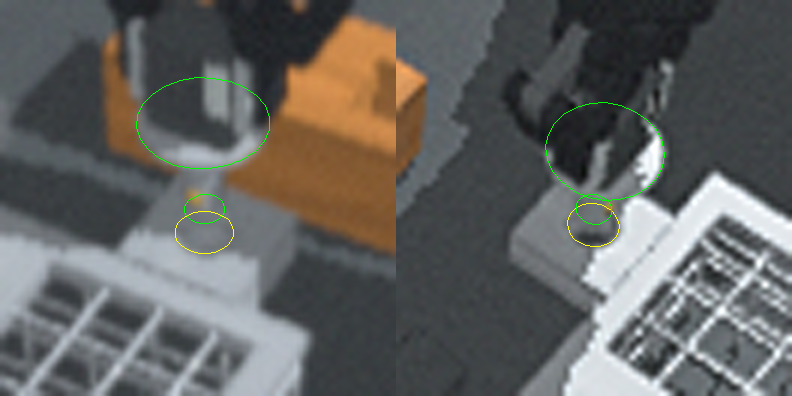

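Request:
move_arm([
  [0.03,0,0.15,0,0,0],
  [0,0,0.25,0,0,0],
  [0,0,0.25,0,0,0],
  [0,0,0.25,0,0,0],
  [0,0,0,0,0,0],
])

```text
clock: 42.35
position: [0.4688, 0.073, 0.1536]
tool_rot: [-3.14, 0.0, 1.499]
force: [-0.1, -0.1, -1.2]
grip_width: 0.0333
```

```bash
python3 -c "
from arc import *
st()"
```

```text
42.35 [0.4688 0.073  0.1536] [-3.14   0.     1.499] F [-0.1 -0.1 -1.2] w 0.0333 q [ 0.06  0.43 -0.43  2.04  0.26  0.73 -0.61]
```

Request:
move_arm([
  [0,0,0.25,0,0,0],
  [0,0,0.25,0,0,0],
  [0,0,0.25,0,0,0],
  [0,0,0.25,0,0,0],
  [0,0,0,0,0,0],
])

```text
clock: 42.85
position: [0.4689, 0.073, 0.1287]
tool_rot: [-3.14, 0.0, 1.499]
force: [-0.8, 0.3, -2.0]
grip_width: 0.0328
```

```bash
python3 -c "
from arc import *
st()"
```

```text
42.85 [0.4689 0.073  0.1287] [-3.14   0.     1.499] F [-0.8  0.3 -2. ] w 0.0328 q [ 0.04  0.47 -0.41  2.06  0.29  0.67 -0.64]
```

Request:
move_arm([
  [0,0,0.13,0,0,0],
  [0,0,0.09,0,0,0],
  [0,0,0.05,0,0,0],
  [0,0,0,0,0,0],
])

```text
clock: 43.25
position: [0.4692, 0.0731, 0.1227]
tool_rot: [-3.142, -0.0, 1.499]
force: [-0.0, 0.4, -2.3]
grip_width: 0.0334
```

```bash
python3 -c "
from arc import *
st()"
```

```text
43.25 [0.4692 0.0731 0.1227] [-3.142 -0.     1.499] F [-0.   0.4 -2.3] w 0.0334 q [ 0.04  0.48 -0.41  2.07  0.3   0.65 -0.64]
```

Request:
move_arm([
  [0,0,0.06,0,0,0],
  [0,0,0.05,0,0,0],
  [0,0,0,0,0,0],
])

```text
clock: 43.55
position: [0.4697, 0.073, 0.1218]
tool_rot: [3.14, 0.001, 1.498]
force: [-11.7, -3.3, 43.4]
grip_width: 0.0333
```

```bash
python3 -c "
from arc import *
st()"
```

```text
43.55 [0.4697 0.073  0.1218] [3.140e+00 1.000e-03 1.498e+00] F [-11.7  -3.3  43.4] w 0.0333 q [ 0.04  0.48 -0.41  2.07  0.31  0.65 -0.65]
```

Seated with 43 N at z=0.1218. Releasing and backing away.

Request:
move_arm([
  [0,0,0,0,0,0],
  [0,0,0,0,0,0],
  [0,0,0,0,0,0],
  [0,0,0,0,0,0],
], claw=-0.6)

```text
clock: 43.95
position: [0.4693, 0.073, 0.12]
tool_rot: [3.142, -0.0, 1.499]
force: [0.4, -0.8, 0.4]
grip_width: 0.0686
```

Request:
move_arm([
  [0,0,-0.5,0,0,0],
  [0,0,-1,0,0,0],
  [0,0,-1,0,0,0],
  [0,0,-1,0,0,0],
  [0,0,-1,0,0,0],
])

```text
clock: 44.45
position: [0.4691, 0.0731, 0.2345]
tool_rot: [3.141, -0.0, 1.499]
force: [0.5, 0.5, -0.0]
grip_width: 0.0685
```

Request:
move_arm([
  [-0.8,0.6,-0.5,0,0,0],
  [-0.8,0.6,-0.5,0,0,0],
  [-0.8,0.6,0,0,0,0],
  [-0.8,0.6,0,0,0,0],
  [0,0,0,0,0,0],
])

```text
clock: 44.95
position: [0.5243, -0.0138, 0.2582]
tool_rot: [3.141, 0.0, 1.495]
force: [-0.0, 0.3, -0.4]
grip_width: 0.0685
```

```bash
python3 -c "
from arc import *
st();im=grab('wrist','w20.png');d=grab('side','d20.png');grab('scene','s20.png')
cv2.imwrite('pics/c20.png',cv2.resize(d[190:290,210:330,::-1],None,fx=5.5,fy=5.5,interpolation=cv2.INTER_CUBIC))"
```

```text
44.95 [ 0.5243 -0.0138  0.2582] [3.141 0.    1.495] F [-0.   0.3 -0.4] w 0.0685 q [ 0.24  0.36 -0.43  1.82  0.17  1.01 -0.33]
```

View pics/w20.png

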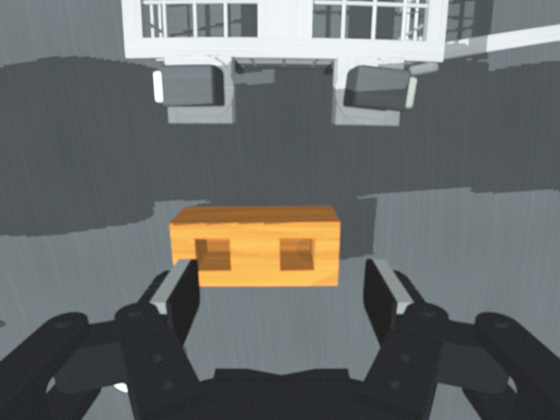

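View pics/c20.png

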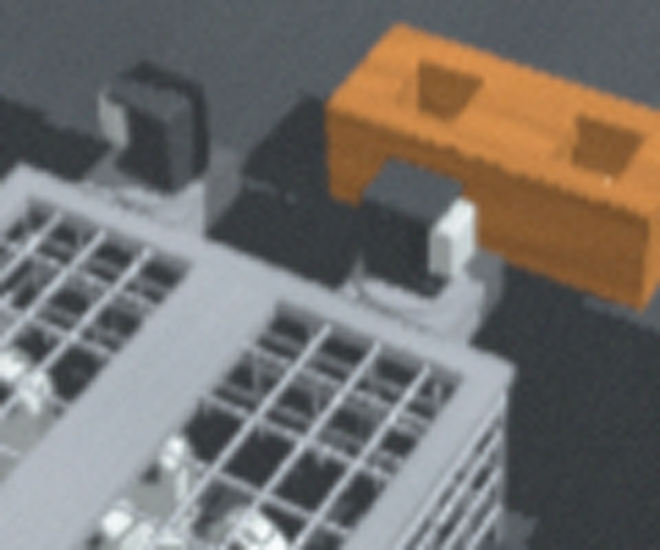

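View pics/s20.png

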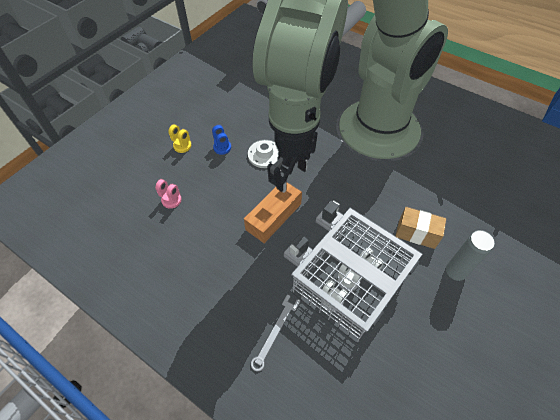

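Both pins sit flat on the tongues, at wrist (192,87) and (380,88), with their buttons standing out on the outer sides. The lid is shut, the stand is empty, the bystanders are unmoved and the robot is clear. Handing in.

```bash
python3 -c "
from arc import *
print(workorder.job_done()); st()"
```

```text
the job is handed in; nothing more can be done
None
the job is handed in; nothing more can be done
```

The job is handed in. All three grey yokes stand in the basket, the lid is shut, and both ball-lock pins are in. No verdict was reported. No fourth grey yoke showed in any view, and I left the blue, pink and yellow look-alikes alone.

- **Yokes:** all three were upright in the basket before I closed the lid.
- **Lid:** it came to rest at the expected shut height, z = 0.112 m, with about 39 N of push. I did not measure its angle directly.
- **Pins:** each went through its hole with almost no side force. Each shoulder came down on the tongue at a tool height of about 0.121 m, with a firm push of 24 N on one and 43 N on the other.
- **Last pictures:** both buttons stand out, both shoulders sit flat, the stand is empty, the gripper touches nothing and the bystanders look unmoved.

The clock stood at about 45 s at the last reading before hand-in. My hole estimates differed by 1 to 2 mm between views, which was within the fit. No check failed.

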